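# Warm the bottles of clog oil

## Task

Lift the two small clogs off the bottle warmer and lay them in the plywood tray, then take every bottle out of the leaning carton, drawing it straight out past the dividers, and stand it upright on the warmer's steel plate. When all bottles there are stand on the plate, press the warmer's keys one at a time, each fully down and let up again: first the large key, then the middle one of the three small keys, then the small key farthest from the large one. Do not press the small key next to the large one, and leave the tin, the jar and the hammer where they are.

Things in the scene. Friction and masses are not known exactly. Their poses are not given: they have to be found in the camera images.
- bottle_a: amber bottle with black screw cap; z = its axis, origin = centre of its underside. Body 68 mm across, 96 mm high, shoulder above, cap 30 mm across from 114 to 150 mm (its top); about 0.28 kg, heavy thick foot. Starts in one cell of the carton, on its floor, z along the carton's z; may be absent (None from the start; None later: the fingers hold it)
- bottle_b: amber bottle with black screw cap; z = its axis, origin = centre of its underside. Body 68 mm across, 96 mm high, shoulder above, cap 30 mm across from 114 to 150 mm (its top); about 0.28 kg, heavy thick foot. Starts in one cell of the carton, on its floor, z along the carton's z; may be absent (None from the start; None later: the fingers hold it)
- bottle_c: amber bottle with black screw cap; z = its axis, origin = centre of its underside. Body 68 mm across, 96 mm high, shoulder above, cap 30 mm across from 114 to 150 mm (its top); about 0.28 kg, heavy thick foot. Starts in one cell of the carton, on its floor, z along the carton's z; may be absent (None from the start; None later: the fingers hold it)
- bottle_d: amber bottle with black screw cap; z = its axis, origin = centre of its underside. Body 68 mm across, 96 mm high, shoulder above, cap 30 mm across from 114 to 150 mm (its top); about 0.28 kg, heavy thick foot. Starts in one cell of the carton, on its floor, z along the carton's z; may be absent (None from the start; None later: the fingers hold it)
- carton: fixed open carton 174 x 212 x 165 mm high, propped so its mouth leans to the robot: its z (the way bottles come out) is 0.38 rad off vertical. Origin: centre of underside; y level, along the 212 mm side. Floor, walls and dividers (one each way, 130 mm high) 6 mm thick; 2 x 2 cells of 78 (x) by 97 mm (y), centred at x = +-42, y = +-51.5 mm, at most one bottle in each
- warmer: fixed bottle warmer, grey, on the bench: origin on the bench; a 200 x 290 mm steel plate lies towards +x and a control strip 90 x 290 mm, 30 mm high, on its -x edge facing the robot. The four round grey keys stand in one row along y on the strip, at x = -155 mm
- plate (a point): centre of the top face of the warmer's steel plate, 36 mm above the bench; the plate reaches 100 mm along its +-x and 145 mm along its +-y; axes those of the warmer
- key_power (a joint): travel of the large key (36 mm across, at y = +85 mm on the strip, the left end seen from the robot); 0 = up, 0.006 m = fully down at about 4 N; springs back
- key_power_top (a point): centre of the large key's top face
- key_low (a joint): travel of the small key next to the large one (22 mm across, y = +30 mm): low heat; 0 = up, 0.006 m = fully down at about 4 N; springs back
- key_low_top (a point): centre of the low-heat key's top face
- key_medium (a joint): travel of the middle small key (22 mm across, y = -20 mm): medium heat; 0 = up, 0.006 m = fully down at about 4 N; springs back
- key_medium_top (a point): centre of the medium-heat key's top face
- key_start (a joint): travel of the small key farthest from the large one (22 mm across, y = -70 mm): start; 0 = up, 0.006 m = fully down at about 4 N; springs back
- key_start_top (a point): centre of the start key's top face
- clog_1: one of a pair of child's wooden clogs, about 140 mm long (toe to +x, heel to -x), 0.14 kg; origin on its underside; round body 50 mm across from x = -55 to x = +4 mm, its axis 36 mm above the origin (top at 62 mm), tapering to the toe. It starts lying on the warmer's plate, toe away from the robot
- clog_2: one of a pair of child's wooden clogs, about 140 mm long (toe to +x, heel to -x), 0.14 kg; origin on its underside; round body 50 mm across from x = -55 to x = +4 mm, its axis 36 mm above the origin (top at 62 mm), tapering to the toe. It starts lying on the warmer's plate, toe away from the robot
- tray: shallow fixed plywood tray 260 x 170 mm (x by y) on the bench between carton and warmer: origin under its centre, floor 6 mm high, rim 15 mm high and 8 mm thick
- tin: bystander: dark tin 80 mm across, 60 mm high, beyond the tray; origin under its centre
- jar: bystander: jar 60 mm across, 80 mm high, to the left; origin under its centre
- mallet: bystander: hammer with a wooden head lying beyond the warmer; handle along its x
There are look-alikes about, which are no part of the job. Leave any red look-alike of the clog_1 alone.

How it is judged:
By the outcome, as a careful person would: the job done as asked, in the order asked, and still so for the second after the job is handed in, with the robot touching nothing.
Of bottle_a, bottle_b, bottle_c, bottle_d only 3 to 4 are there at a start; the rules pass over those that are not, and their reading is None.
At some moment in a run one of clog_1, clog_2, bottle_a, bottle_b, bottle_c, bottle_d may be knocked a few centimetres aside while the robot is not near it.
Once in a run the grip may slacken for a moment while it holds something.
It also fails if it takes over 208 s, if anything falls off the work surface, if the arm or the gripper's body presses on something with over 40 N, if the wrist force passes 120 N, or if a joint passes its speed limit or range.

## Robot

A 6-joint arm with a two-finger parallel gripper is mounted at the origin on the work surface. World frame = base frame: x ahead of the robot, y to its left, z up, the work surface at z = 0. Lengths are in m, angles in rad, forces in N, time in s.
With the tool pointing down it reaches from about 0.35 to 0.85 m from the base axis. Payload 8.1 kg.
Tool frame: the origin (TCP) lies at the centre of the arm's flange, where the gripper is bolted on; the fingertips stand 186 mm ahead of it and the grasp point (between the pads) lies 167 mm ahead of it (robot.grasp_offset is the distance from the TCP to the grasp point, in m); z points along the fingers, y is the line along which they close (so a half turn about z gives the same grasp; the last joint's range is limited). The gripper opens to 93 mm and grips with 3 to 60 N. Pads are 15 mm wide; open, the fingers measure 128 mm over their backs; the gripper's body (75 mm by 188 mm) begins 65 mm behind the grasp point.
Start: joints at [1.093, 0.13, 1.488, -0, 1.523, -0.085], TCP at [0.23, 0.554, 0.405] pointing down, gripper open.
Joint ranges: [-2.96, 2.96], [-0.89, 2.26], [0.02, 2.5], [-1.34, 4.48], [0, 2.73], [-2.66, 2.66]. Speed limits (rad/s): [2.39, 2.39, 2.79, 3.14, 3.14, 3.14].

## Interface

Orientations are given as a rotation vector (axis times angle).
In Python, from plant import robot gives the robot as it stands.
- The arm moves only by the tool drive_tool, never from a script. Its argument "moves" is one flat list of numbers, 7 for each row, row after row: the finger opening in mm, from 0 to 93, then the shift along the tool's x, y, z in mm, then the turn, a rotation vector about the tool's x, y, z in degrees. A call has 1 to 8 rows; each row shifts and turns the commanded pose from where the row before left it, along the tool's axes as they then stand; what a row does not reach is not made up. A row lasts 1/10 s, in which the tool goes at most 50 mm and 8.59 degrees, less where a joint would pass 70% of its speed; a pose out of reach is approached as far as the arm can. A call is refused whole if a number of a shift passes 50 or a number of a turn 8.59, either way. A call with a gripper value outside its range is refused whole. The fingers move at their own pace and stop on an object; "grip_force" is the grip in N (left out, the last holds). Time passes only in rows, so rows that do not move let the fingers close. It gives the time, the measured TCP pose, the force, the opening and the grip force at its end, in the units of the state.
- robot.read_state(): the state, without advancing time (a new reading comes with each control period).
- robot.read_camera(name): name is "scene" or "top" or "wrist"; returns a dict with "color" (480x640x3 uint8, red, green, blue), "depth" (480x640 float32, m along the optical axis (not along the pixel's ray), 0 where there is no reading), "mtx" (3x3 intrinsics, pixels), "R" (3x3) and "t" (3): a world point X has camera coordinates R X + t. Camera axes: x right, y down, z forward; pixel columns grow to the right and rows downward; lengths in m; the calibration is good to about 2 mm. The wrist camera is an equidistant fisheye: a pixel r from the principal point sees the ray r / f radians off the axis. A picture is of the moment at which its call begins.
- robot.close_job(): hands the job in; it is judged then, once.
The state is a dict: "t": time; "q": joint angles; "dq": joint speeds; "joint_torque": joint torques, N m; "tool_pos": TCP position; "orientation": TCP orientation; "force": force on the tool from outside, world axes, zero at the start; "wrist_torque": the same for the moment, N m; "opening": finger opening in m; "gripper_force": force on a finger pad.
Only numpy, scipy, OpenCV 4.12 (cv2) and the standard library are available. Lean on these libraries where they do the work, as an engineer would, in place of code of your own. Each camera call takes 0.05 s, during which the arm holds its last target. There are 200 camera calls.

## Working session

There is one attempt and no reset: what is moved stays moved. The work goes in short steps, Python scripts to look and compute and a tool call to move; the robot and the scene stay as the last step left them, time stands still between calls to the robot, and variables do not carry over. Pictures are saved under pics/ and viewed, at most 14 in all, crops included, and the job is handed in when it is done.

Besides the shell and the picture viewer there is one more tool, called after ">>>" as name(argument=value, ...) on one line, values as JSON. drive_tool: Moves the arm, as the interface text tells. Its arguments: {"type":"object","properties":{"moves":{"type":"array","items":{"type":"number"}},"grip_force":{"type":"number"}},"required":["moves"]}

```bash
ls; mkdir -p pics; cat > h.py <<'E'
import numpy as np, cv2
from scipy.spatial.transform import Rotation as Ro
from plant import robot
def save(name, fn, crop=None, scale=1):
    c=robot.read_camera(name); np.savez(''+fn+'.npz',**c)
    im=c['color'][:,:,::-1]
    cv2.imwrite('pics/'+fn+'.png',im); return c
def load(fn): return dict(np.load(''+fn+'.npz'))
def crop(fn,u0,v0,u1,v1,out,s):
    im=cv2.imread('pics/'+fn+'.png')[v0:v1,u0:u1]
    cv2.imwrite('pics/'+out+'.png',cv2.resize(im,None,fx=s,fy=s,interpolation=cv2.INTER_CUBIC))
def cloud(c):
    v,u=np.mgrid[0:480,0:640]; K=c['mtx'];d=c['depth']
    P=np.stack([(u-K[0,2])/K[0,0]*d,(v-K[1,2])/K[1,1]*d,d],-1)
    W=(P-c['t'])@c['R']; W[d==0]=np.nan; return W
def px(c,u,v,r=2):
    W=cloud(c)[v-r:v+r+1,u-r:u+r+1].reshape(-1,3); return np.nanmedian(W,0)
E
python3 - <<'E'
from h import *
a=save('scene','s0');b=save('top','t0')
s=robot.read_state();print({k:np.round(v,3) for k,v in s.items()})
for c in(a,b):print(c['mtx'].round(1).tolist(),c['R'].round(3).tolist(),c['t'].round(3))
E
```

```text
pics
{'t': np.float64(0.1), 'q': array([ 1.093,  0.131,  1.489,  0.   ,  1.523, -0.085]), 'dq': array([-0.001, -0.002, -0.002, -0.001, -0.   , -0.   ]), 'joint_torque': array([ 1.0000e-03, -5.6135e+01, -4.9309e+01,  7.7000e-02,  2.9000e-02,
       -0.0000e+00]), 'tool_pos': array([0.23 , 0.554, 0.404]), 'orientation': array([-6.130e-01, -3.081e+00,  2.000e-03]), 'force': array([-0.339,  0.555, -0.275]), 'wrist_torque': array([-0.017,  0.009,  0.041]), 'gripper_force': np.float64(0.0), 'opening': np.float64(0.093)}
[[456.1, 0.0, 314.3], [0.0, 456.1, 249.7], [0.0, 0.0, 1.0]] [[-0.646, 0.763, 0.013], [0.53, 0.46, -0.713], [-0.55, -0.453, -0.701]] [ 0.318 -0.219  1.27 ]
[[542.3, 0.0, 319.8], [0.0, 542.3, 234.2], [0.0, 0.0, 1.0]] [[-0.023, -1.0, 0.013], [-0.998, 0.023, -0.061], [0.061, -0.014, -0.998]] [0.015 0.526 1.25 ]
```

View pics/s0.png

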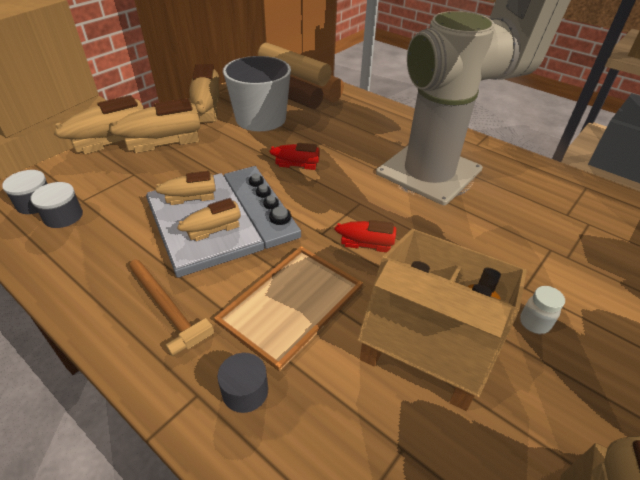

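View pics/t0.png

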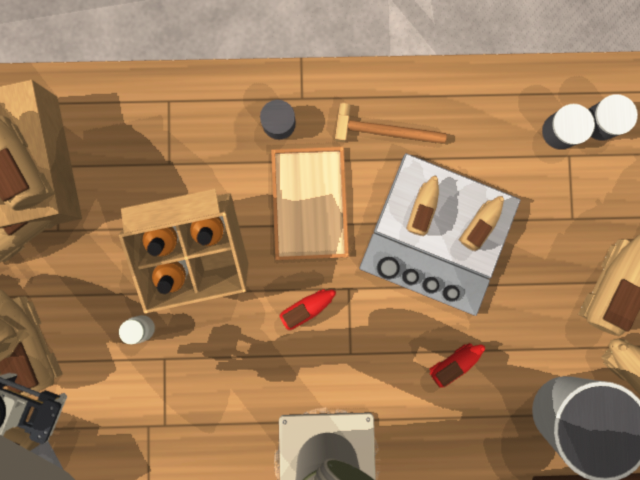

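Top view: three dark caps sit in the carton at about (157,243), (207,232) and (167,280), and the fourth cell (215,272) looks empty. There are two tan clogs on the plate at (424,206) and (481,223). The red ones at (307,310) and (458,365) and the larger tan ones at the table edges are look-alikes. An enlarged crop will confirm this.

```bash
python3 - <<'E'
from h import *
crop('t0',110,140,530,320,'t0c',1.9)
c=load('t0')
for n,p in dict(tray_tl=(274,150),tray_tr=(345,150),tray_br=(346,256),tray_bl=(277,257),floor=(310,200),plate=(450,200),plateTL=(408,158),plateTR=(518,196),stripBL=(363,272),stripBR=(476,311),keyP=(388,267),kl=(410,277),km=(431,284),ks=(452,293),clog1=(424,206),clog2=(480,225),capA=(157,246),capB=(206,235),capC=(165,285),c_tl=(125,210),c_tr=(217,195),c_bl=(147,310),c_br=(243,290),ctr=(183,249),red=(307,310)).items(): print(n,px(c,*p,1).round(3))
E
```

```text
tray_tl [0.727 0.107 0.015]
tray_tr [ 0.727 -0.062  0.001]
tray_br [ 0.474 -0.057  0.012]
tray_bl [0.475 0.104 0.015]
floor [0.608 0.024 0.005]
plate [ 0.597 -0.3    0.035]
plateTL [ 0.697 -0.205  0.037]
plateTR [ 0.607 -0.471  0.   ]
stripBL [ 0.435 -0.096  0.002]
stripBR [ 0.34  -0.352  0.029]
keyP [ 0.446 -0.148  0.053]
kl [ 0.422 -0.198  0.049]
km [ 0.405 -0.245  0.051]
ks [ 0.384 -0.292  0.051]
clog1 [ 0.578 -0.226  0.096]
clog2 [ 0.533 -0.347  0.098]
capA [0.499 0.332 0.193]
capB [0.518 0.234 0.193]
capC [0.42  0.324 0.163]
c_tl [0.571 0.39  0.208]
c_tr [0.625 0.242 0.002]
c_bl [0.369 0.364 0.153]
c_br [0.406 0.166 0.155]
ctr [0.493 0.288 0.159]
red [0.354 0.037 0.061]
```

View pics/t0c.png

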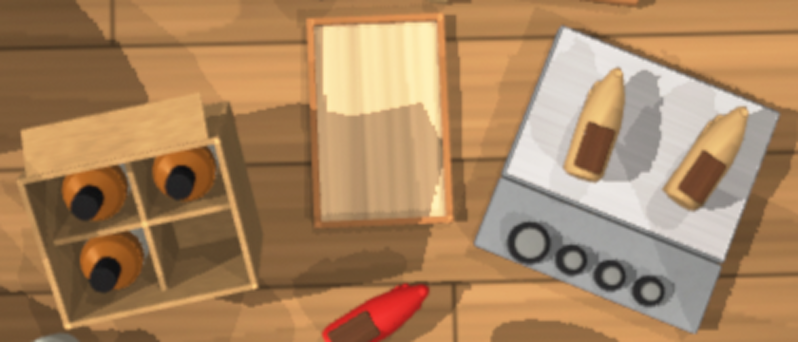

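Confirmed: three bottles (front-right cell empty) and two tan clogs on the plate; red clog nearby is to be left alone. Next I'll measure the poses.

```bash
cat >> h.py <<'E'
def clogs(c,rect,zmin,zmax=.12):
    W=cloud(c);col=c['color'].astype(float)
    u0,v0,u1,v1=rect;M=np.zeros(W.shape[:2],bool);M[v0:v1,u0:u1]=1
    M&=(W[...,2]>zmin)&(W[...,2]<zmax)
    n,l,st,_=cv2.connectedComponentsWithStats(M.astype(np.uint8));out=[]
    for i in range(1,n):
        if st[i,4]<150: continue
        P=W[l==i];m=P[:,:2].mean(0);w,V=np.linalg.eigh(np.cov((P[:,:2]-m).T));a=V[:,1]*np.sign(V[0,1])
        s=(P[:,:2]-m)@a;n_=(P[:,:2]-m)@[-a[1],a[0]]
        out.append((m,np.degrees(np.arctan2(a[1],a[0])),s.min(),s.max(),P[:,2].max(),st[i]))
        print('clog c',m.round(3),'head',out[-1][1].round(1),'ext',s.min().round(3),s.max().round(3),'wid',n_.min().round(3),n_.max().round(3),'ztop',np.percentile(P[:,2],98).round(3),st[i])
        h=s<s.min()+.085; print('  heel-end centre',(P[h,:2].min(0)+P[h,:2].max(0)).round(3)/2,'heel tip',(m+a*s.min()).round(3),'toe',(m+a*s.max()).round(3))
    return out
def axes():
    s=robot.read_state();R=Ro.from_rotvec(s['orientation']).as_matrix();return s,R
def to(p,yhead=None,zaxis=(0,0,-1),grasp=True):
    """print tool-frame shift (mm) to bring grasp point to p keeping final axes; rotation first then shift"""
    s,R=axes();z=np.array(zaxis,float);z/=np.linalg.norm(z)
    if yhead is None: y=R[:,1]
    else: y=np.array([np.cos(np.radians(yhead)),np.sin(np.radians(yhead)),0])
    y=y-z*(y@z);y/=np.linalg.norm(y);T=np.stack([np.cross(y,z),y,z],1)
    T2=T@np.diag([-1,-1,1])
    r=[Ro.from_matrix(R.T@Q).as_rotvec(degrees=True) for Q in(T,T2)]
    off=robot.grasp_offset*z if grasp else 0
    d=np.array(p)-off-s['tool_pos']
    k=int(np.linalg.norm(r[1])<np.linalg.norm(r[0]))
    Q=(T,T2)[k]
    print('turn',r[k].round(2),'| shift in old axes',(R.T@d*1e3).round(1),'in new axes',(Q.T@d*1e3).round(1),'| other turn',r[1-k].round(1),'q6',s['q'][5].round(2),'t',round(float(s['t']),1))
def fk():
    s,R=axes();g=s['tool_pos']+R[:,2]*robot.grasp_offset
    print('t',round(float(s['t']),1),'grasp',g.round(4),'z',R[:,2].round(3),'yhead',np.degrees(np.arctan2(R[1,1],R[0,1])).round(1),'open',s['opening'].round(4),'gf',s['gripper_force'].round(1),'F',s['force'].round(1),'q',s['q'].round(2))
E
python3 - <<'E'
from h import *
c=load('t0');W=cloud(c);col=c['color'].astype(float)
clogs(c,(380,150,520,255),.05)
# warmer keys: points z>0.04 in strip
M=np.zeros((480,640),bool);M[250:310,365:470]=1
M&=(W[...,2]>.042)&(W[...,2]<.07)
n,l,st,ce=cv2.connectedComponentsWithStats(M.astype(np.uint8))
for i in range(1,n):
    if st[i,4]>8: print('key',np.round((W[l==i].min(0)+W[l==i].max(0))/2,3),np.median(W[l==i],0).round(3),st[i,4])
# plate points
# caps dark
D=(col.max(-1)<75);
for r in((130,225,190,265),(185,215,228,255),(148,262,190,305)):
    M=np.zeros((480,640),bool);M[r[1]:r[3],r[0]:r[2]]=1;M&=D
    P=W[M];hz=np.nanmax(P[:,2]);zz=np.nanpercentile(P[:,2],[5,50,95])
    print('cap',np.nanmedian(P,0).round(3),zz.round(3),len(P))
E
```

```text
clog c [ 0.575 -0.227] head -20.8 ext -0.059 0.079 wid -0.027 0.022 ztop 0.101 [ 407  176   32   61 1170]
  heel-end centre [ 0.559  -0.2245] heel tip [ 0.52  -0.206] toe [ 0.649 -0.255]
clog c [ 0.535 -0.355] head -36.6 ext -0.058 0.081 wid -0.029 0.021 ztop 0.101 [ 459  196   45   56 1197]
  heel-end centre [ 0.5225 -0.3495] heel tip [ 0.489 -0.32 ] toe [ 0.6   -0.403]
key [ 0.446 -0.149  0.05 ] [ 0.446 -0.149  0.05 ] 266
key [ 0.423 -0.199  0.05 ] [ 0.422 -0.2    0.049] 115
key [ 0.401 -0.245  0.051] [ 0.403 -0.246  0.049] 129
key [ 0.383 -0.291  0.049] [ 0.384 -0.289  0.048] 129
cap [0.497 0.336 0.19 ] [0.168 0.19  0.197] 232
cap [0.517 0.237 0.191] [0.169 0.191 0.197] 216
cap [0.421 0.326 0.158] [0.133 0.158 0.165] 238
```

```bash
python3 - <<'E'
from h import *
fk();to((.552,-.220,.337),69.2)
E
```

```text
Traceback (most recent call last):
  File "h.py", line 48, in fk
    print('t',round(float(s['t']),1),'grasp',g.round(4),'z',R[:,2].round(3),'yhead',np.degrees(np.arctan2(R[1,1],R[0,1])).round(1),'open',s['opening'].round(4),'gf',s['gripper_force'].round(1),'F',s['force'].round(1),'q',s['q'].round(2))
                                                                                                                                          ^^^^^^^^^^^^^^^^^^
AttributeError: 'float' object has no attribute 'round'
```

```bash
sed -i "s/s\['opening'\].round(4)/round(float(s['opening']),4)/; s/s\['gripper_force'\].round(1)/round(float(s['gripper_force']),1)/" h.py; python3 - <<'E'
from h import *
fk();to((.552,-.220,.337),69.2)
E
```

```text
t 0.1 grasp [0.2294 0.5539 0.2365] z [-0.001 -0.001 -1.   ] yhead 67.5 open 0.0931 gf 0.0 F [-0.3  0.6 -0.3] q [ 1.09  0.13  1.49  0.    1.52 -0.09]
turn [-0.09 -0.01 -1.71] | shift in old axes [-594.2 -591.9  -99.6] in new axes [-576.3 -609.2 -100.5] | other turn [-0.000e+00  1.000e-01  1.783e+02] q6 -0.09 t 0.1
```

>>> drive_tool(moves=[93,0,0,-50,0,0,-1.7,93,0,0,-50,0,0,0,93,-34,-36,0,0,0,0,93,-34,-36,0,0,0,0,93,-34,-36,0,0,0,0,93,-34,-36,0,0,0,0,93,-34,-36,0,0,0,0,93,-34,-36,0,0,0,0], grip_force=30)

```text
t: 0.9
tool_pos: [0.3437, 0.2781, 0.5043]
orientation: [-0.566, -3.09, 0.0]
force: [0.8, 0.1, -0.8]
opening: 0.0932
gripper_force: 0.0
```

>>> drive_tool(moves=[93,-34,-36,0,0,0,0,93,-34,-36,0,0,0,0,93,-34,-36,0,0,0,0,93,-34,-36,0,0,0,0,93,-34,-36,0,0,0,0,93,-34,-36,0,0,0,0,93,-34,-36,0,0,0,0,93,-34,-36,0,0,0,0])

```text
t: 1.7
tool_pos: [0.4958, -0.088, 0.5045]
orientation: [-0.568, -3.09, -0.0]
force: [-0.1, 0.7, -0.5]
opening: 0.0933
gripper_force: 0.0
```

>>> drive_tool(moves=[93,-34,-36,0,0,0,0,93,-34,-36,0,0,0,0,93,-34,-36,0,0,0,0,93,0,0,0,0,0,0,93,0,0,0,0,0,0])

```text
t: 2.2
tool_pos: [0.5527, -0.2242, 0.503]
orientation: [-0.57, -3.087, -0.002]
force: [0.4, 0.2, 0.4]
opening: 0.0931
gripper_force: 0.0
```

```bash
python3 - <<'E'
from h import *
fk();to((.552,-.220,.337),69.2)
c=save('wrist','w0');print(c['mtx'],c['R'].round(3),c['t'])
E
```

```text
t 2.2 grasp [ 0.5523 -0.2239  0.3357] z [-0.003  0.002 -1.   ] yhead 69.1 open 0.0931 gf 0.0 F [0.4 0.2 0.4] q [-0.47  0.1   1.34  0.    1.7  -1.68]
turn [ 0.04 -0.18 -0.12] | shift in old axes [ 2.1  3.6 -1.3] in new axes [ 2.1  3.6 -1.3] | other turn [-3.000e-01 -1.000e-01  1.799e+02] q6 -1.68 t 2.2
[[371.64829954   0.         325.53369463]
 [  0.         371.64829954 239.83880504]
 [  0.           0.           1.        ]] [[ 0.357  0.934  0.   ]
 [ 0.897 -0.344  0.277]
 [ 0.259 -0.099 -0.961]] [ 0.01044346 -0.63208474  0.32083128]
```

View pics/w0.png

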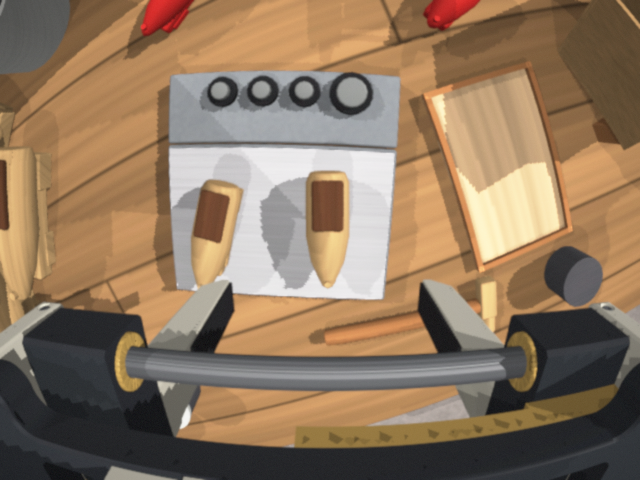

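Wrist view: clog_1 at (328,230), clog_2 at (217,230) on the plate, keys along the top of the strip. I'll verify clog_1 with the wrist depth.

```bash
cat >> h.py <<'E'
_c=cloud
def cloud(c):
    if abs(c['mtx'][0,0]-371.65)>5: return _c(c)
    v,u=np.mgrid[0:480,0:640]; K=c['mtx'];d=c['depth']
    a=(u-K[0,2])/K[0,0];b=(v-K[1,2])/K[1,1];th=np.hypot(a,b)+1e-9
    k=np.tan(th)/th; P=np.stack([a*k*d,b*k*d,d],-1)
    W=(P-c['t'])@c['R'];W[(d==0)|(th>1.2)]=np.nan;return W
E
python3 - <<'E'
from h import *
c=load('w0')
clogs(c,(172,155,390,285),.05)
W=cloud(c)
for p in((222,92),(263,91),(304,90),(350,92)): print(px(c,*p).round(3))
E
```

```text
clog c [ 0.568 -0.227] head -20.8 ext -0.055 0.078 wid -0.024 0.025 ztop 0.099 [ 306  170   44  115 4310]
  heel-end centre [ 0.5575 -0.224 ] heel tip [ 0.517 -0.207] toe [ 0.642 -0.255]
clog c [ 0.53 -0.35] head -36.7 ext -0.051 0.079 wid -0.029 0.021 ztop 0.099 [ 191  180   51  105 3850]
  heel-end centre [ 0.5215 -0.348 ] heel tip [ 0.489 -0.319] toe [ 0.593 -0.397]
[ 0.386 -0.288  0.052]
[ 0.405 -0.243  0.052]
[ 0.422 -0.199  0.052]
[ 0.443 -0.151  0.052]
```

>>> drive_tool(moves=[93,1,4,50,0,0,0,93,0,0,50,0,0,0,93,0,0,50,0,0,0,93,0,0,50,0,0,0,93,0,0,30,0,0,0,93,0,0,20,0,0,0,93,0,0,9,0,0,0,93,0,0,0,0,0,0])

```text
t: 3.05
tool_pos: [0.5527, -0.2176, 0.2455]
orientation: [-0.565, -3.089, -0.001]
force: [0.2, 0.1, -0.3]
opening: 0.0932
gripper_force: 0.0
```

>>> drive_tool(moves=[40,0,0,0,0,0,0,40,0,0,0,0,0,0,40,0,0,0,0,0,0,40,0,0,0,0,0,0,40,0,0,0,0,0,0,40,0,0,0,0,0,0,40,0,0,0,0,0,0,40,0,0,0,0,0,0], grip_force=30)

```text
t: 3.85
tool_pos: [0.5531, -0.2192, 0.2461]
orientation: [0.567, 3.09, -0.001]
force: [-0.4, -0.9, 2.9]
opening: 0.0484
gripper_force: 30.0
```

>>> drive_tool(moves=[40,0,0,-15,0,0,0,40,0,0,-30,0,0,-7,40,0,0,-30,0,0,-7,40,0,0,0,0,0,-7,40,-2,32,0,0,0,0,40,-3,42,0,0,0,0,40,-3,42,0,0,0,0,40,-3,42,0,0,0,0])

```text
t: 4.65
tool_pos: [0.5633, -0.0595, 0.3218]
orientation: [-0.005, 3.141, 0.0]
force: [0.1, 0.8, -0.5]
opening: 0.0489
gripper_force: 30.0
```

>>> drive_tool(moves=[40,-2,42,0,0,0,0,40,-2,42,0,0,0,0,40,0,30,0,0,0,0,40,0,12,0,0,0,0,40,0,0,0,0,0,0])

```text
t: 5.15
tool_pos: [0.567, 0.0665, 0.3214]
orientation: [-0.009, 3.141, 0.0]
force: [-0.3, 0.4, -0.5]
opening: 0.0486
gripper_force: 30.0
```

```bash
python3 - <<'E'
from h import *
fk();to((.567,.065,.050),90.5)
E
```

```text
t 5.2 grasp [0.567  0.0665 0.1541] z [ 0.  0. -1.] yhead 90.3 open 0.0486 gf 30.0 F [-0.3  0.4 -0.5] q [ 0.03  0.11  1.67  0.    1.37 -1.55]
turn [ 0.01  0.01 -0.16] | shift in old axes [ -0.   -1.5 104.1] in new axes [ -0.   -1.5 104.1] | other turn [  0.   -0.  179.8] q6 -1.55 t 5.2
```

>>> drive_tool(moves=[40,0,-1,40,0,0,0,40,0,0,35,0,0,0,40,0,0,18,0,0,0,40,0,0,8,0,0,0,40,0,0,3,0,0,0,40,0,0,0,0,0,0])

```text
t: 5.75
tool_pos: [0.5676, 0.0633, 0.2178]
orientation: [-0.004, 3.141, -0.0]
force: [1.2, -1.0, -0.9]
opening: 0.0486
gripper_force: 30.0
```

>>> drive_tool(moves=[66,0,0,0,0,0,0,66,0,0,0,0,0,0,66,0,0,0,0,0,0,66,0,0,-10,0,0,0,66,0,0,-30,0,0,0,66,0,0,-50,0,0,0,66,0,0,-50,0,0,0,93,0,0,0,0,0,0])

```text
t: 6.55
tool_pos: [0.5694, 0.0643, 0.3673]
orientation: [-0.006, 3.127, 0.001]
force: [1.7, 0.6, 0.7]
opening: 0.0701
gripper_force: 0.0
```

```bash
python3 - <<'E'
from h import *
c=save('top','t1')
print('tray');clogs(c,(265,145,355,262),.03)
print('plate');clogs(c,(380,150,520,255),.05)
fk();to((.515,-.343,.24),53.4)
E
```

```text
tray
clog c [0.545 0.062] head -82.6 ext -0.025 0.023 wid -0.015 0.014 ztop 0.072 [283 218  21  14 252]
  heel-end centre [0.547 0.064] heel tip [0.542 0.087] toe [0.548 0.039]
plate
clog c [ 0.535 -0.355] head -36.6 ext -0.058 0.08 wid -0.028 0.021 ztop 0.101 [ 459  196   45   56 1195]
  heel-end centre [ 0.5225 -0.3485] heel tip [ 0.488 -0.32 ] toe [ 0.6   -0.402]
t 6.6 grasp [0.5704 0.0642 0.1961] z [ 0.01  0.   -1.  ] yhead 90.2 open 0.0739 gf 0.0 F [-0.   0.1 -0.3] q [ 0.02  0.07  1.63 -0.    1.43 -1.55]
turn [ 0.2   0.57 36.81] | shift in old axes [  54.6 -407.   -44.6] in new axes [-199.7 -358.9  -43.9] | other turn [  -0.7    0.3 -143.2] q6 -1.55 t 6.6
```

>>> drive_tool(moves=[93,0,0,0,0,0.5,7.4,93,0,0,0,0,0,7.4,93,0,0,0,0,0,7.3,93,0,0,0,0,0,7.3,93,0,0,0,0,0,7.3,93,-22,-40,-5,0,0,0,93,-22,-40,-5,0,0,0,93,-22,-40,-5,0,0,0])

```text
t: 7.4
tool_pos: [0.5482, -0.0725, 0.3713]
orientation: [-0.979, -2.975, 0.004]
force: [0.7, 0.1, -0.8]
opening: 0.0932
gripper_force: 0.0
```

>>> drive_tool(moves=[93,-22,-40,-5,0,0,0,93,-22,-40,-5,0,0,0,93,-22,-40,-5,0,0,0,93,-22,-40,-5,0,0,0,93,-22,-40,-5,0,0,0,93,-22,-40,-5,0,0,0,93,0,0,0,0,0,0,93,0,0,0,0,0,0])

```text
t: 8.2
tool_pos: [0.5119, -0.344, 0.4012]
orientation: [-0.984, -2.973, 0.002]
force: [-0.5, 0.0, -1.1]
opening: 0.0929
gripper_force: 0.0
```

```bash
python3 - <<'E'
from h import *
c=save('top','t2')
print('tray');clogs(c,(265,145,355,262),.03)
fk();to((.515,-.343,.078),53.4)
E
```

```text
tray
clog c [0.592 0.063] head -0.5 ext -0.059 0.079 wid -0.023 0.024 ztop 0.071 [ 283  171   21   61 1077]
  heel-end centre [0.5745 0.0635] heel tip [0.532 0.063] toe [0.671 0.062]
t 8.2 grasp [ 0.5106 -0.3425  0.2339] z [-0.01   0.002 -1.   ] yhead 53.5 open 0.093 gf 0.0 F [0.9 0.4 0. ] q [-0.67  0.18  1.44 -0.    1.53 -1.6 ]
turn [-0.24 -0.52  0.06] | shift in old axes [ -3.7   2.2 155.9] in new axes [ -2.3   1.5 155.9] | other turn [   0.8   -0.4 -179.9] q6 -1.6 t 8.2
```

>>> drive_tool(moves=[93,-2,2,40,0,-0.5,0,93,0,0,50,0,0,0,93,0,0,35,0,0,0,93,0,0,20,0,0,0,93,0,0,11,0,0,0,93,0,0,0,0,0,0])

```text
t: 8.85
tool_pos: [0.5146, -0.3415, 0.2443]
orientation: [-0.98, -2.981, 0.006]
force: [0.1, 0.1, 0.9]
opening: 0.0929
gripper_force: 0.0
```

>>> drive_tool(moves=[40,0,0,0,0,0,0,40,0,0,0,0,0,0,40,0,0,0,0,0,0,40,0,0,0,0,0,0,40,0,0,0,0,0,0,40,0,0,0,0,0,0,40,0,0,0,0,0,0])

```text
t: 9.55
tool_pos: [0.5147, -0.3433, 0.2464]
orientation: [-0.984, -2.983, 0.008]
force: [-1.1, 0.2, 1.8]
opening: 0.0491
gripper_force: 30.0
```

>>> drive_tool(moves=[40,0,0,-15,0,0,0,40,0,0,-30,0,0,-7.4,40,0,0,-30,0,0,-7.4,40,0,0,0,0,0,-7.4,40,0,0,0,0,0,-7.4,40,0,0,0,0,0,-7.2,40,0,0,0,0,0,0])

```text
t: 10.25
tool_pos: [0.5149, -0.3428, 0.322]
orientation: [0.011, -3.14, 0.008]
force: [0.7, 0.6, -0.5]
opening: 0.0489
gripper_force: 30.0
```

```bash
python3 - <<'E'
from h import *
fk();to((.567,-.021,.050),90.3)
E
```

```text
t 10.2 grasp [ 0.5146 -0.3437  0.1547] z [-0.001 -0.005 -1.   ] yhead 90.4 open 0.0489 gf 30.0 F [ 0.7  0.6 -0.5] q [-0.67  0.23  1.53 -0.    1.38 -2.25]
turn [-0.28 -0.08  0.11] | shift in old axes [-54.6 322.  103.1] in new axes [-53.8 321.6 104.7] | other turn [ 1.000e-01 -4.000e-01 -1.799e+02] q6 -2.25 t 10.2
```

Shift (-54, 322), then down 104.

>>> drive_tool(moves=[40,-5,30,0,0,0,0,40,-8,45,0,0,0,0,40,-8,45,0,0,0,0,40,-8,45,0,0,0,0,40,-8,45,0,0,0,0,40,-8,45,0,0,0,0,40,-8,45,0,0,0,0,40,-1,22,0,0,0,0])

```text
t: 11.05
tool_pos: [0.5674, -0.0171, 0.3202]
orientation: [0.005, -3.14, 0.006]
force: [0.6, -1.2, -0.9]
opening: 0.0483
gripper_force: 30.0
```

>>> drive_tool(moves=[40,0,0,20,0,0,0,40,0,0,35,0,0,0,40,0,0,25,0,0,0,40,0,0,14,0,0,0,40,0,0,7,0,0,0,40,0,0,3,0,0,0,40,0,0,0,0,0,0])

```text
t: 11.75
tool_pos: [0.5676, -0.0213, 0.217]
orientation: [0.006, -3.141, 0.008]
force: [-0.1, -0.9, -1.0]
opening: 0.0488
gripper_force: 30.0
```

```bash
python3 - <<'E'
from h import *
fk()
E
```

```text
t 11.8 grasp [ 0.5676 -0.0221  0.0497] z [-0.    -0.005 -1.   ] yhead 90.2 open 0.0488 gf 30.0 F [-0.1 -0.9 -1. ] q [-0.13  0.22  1.75 -0.01  1.17 -1.7 ]
```

>>> drive_tool(moves=[62,0,0,0,0,0,0,62,0,0,0,0,0,0,62,0,0,0,0,0,0,62,0,0,-10,0,0,0,62,0,0,-40,0,0,0,62,0,0,-50,0,0,0,62,0,0,-50,0,0,0,62,0,0,-50,0,0,0])

```text
t: 12.55
tool_pos: [0.5669, -0.0201, 0.4185]
orientation: [0.008, -3.141, 0.007]
force: [1.1, -0.7, -0.0]
opening: 0.0618
gripper_force: 0.0
```

```bash
cat >> h.py <<'E'
from scipy.optimize import least_squares
def caps(c,rects):
    """dark cap tops: fit disc through mask centroid of top-most dark points along carton z"""
    W=cloud(c);col=c['color'].astype(float);D=col.max(-1)<75
    zc=zcart();out=[]
    for r in rects:
        M=np.zeros((480,640),bool);M[r[1]:r[3],r[0]:r[2]]=1;M&=D&np.isfinite(W[...,2])
        P=W[M];h=P@zc;t=np.percentile(h,96);T=P[h>t-.004];ctr=(T.min(0)+T.max(0))/2
        B=np.stack([np.cross([0,0,1],zc)/np.linalg.norm(np.cross([0,0,1],zc)),0*zc]);B[1]=np.cross(zc,B[0])
        q=T@B.T;m=(q.min(0)+q.max(0))/2;print('cap top',(m@B+zc*np.median(T@zc)).round(4),'mean',T.mean(0).round(4),'ext',np.ptp(q,axis=0).round(3),len(T));out.append(m@B+zc*np.median(T@zc))
    return out
YAW=.185
def zcart(): return np.array([-np.sin(.38)*np.cos(YAW),-np.sin(.38)*np.sin(YAW),np.cos(.38)])
E
python3 - <<'E'
from h import *
c=save('top','t3')
W=cloud(c)
# carton yaw: fit rim points plane + edges via front & side walls
caps(c,((130,225,190,265),(185,215,228,255),(148,262,190,305)))
M=np.zeros((480,640),bool);M[190:315,118:250]=1
P=W[M&(W[...,2]>.03)]
# dark excluded; fit yaw/origin by local rim points: points with local z in (.158,.170)
def loc(p,P):
    R=Ro.from_euler('zy',[p[3],-.38]).as_matrix();return (P-p[:3])@R
p=np.array([.50,.27,.034,.185]);p[:2]=np.array([.493,.288])-np.array([.130*zcart()[0],.130*zcart()[1]])
def f(p):
    L=loc(p,P);r=[]
    a=np.abs(np.abs(L[:,0])-.084);b=np.abs(np.abs(L[:,1])-.103);d=np.minimum(np.minimum(a,b),.02)
    top=np.abs(L[:,2]-.165)<.01
    k=np.abs(L[:,2]-.165)
    return np.where(L[:,2]>.12,np.minimum(d,.012),np.minimum(np.minimum(np.minimum(a,b),np.minimum(np.abs(L[:,0]),np.abs(L[:,1]))),.012))
best=None
from scipy.optimize import minimize
for y0 in(.15,.185,.22):
    q=p.copy();q[3]=y0
    r=minimize(lambda q:np.sum(f(q)**2),q,method='Nelder-Mead',options=dict(maxiter=1500,initial_simplex=np.vstack([q]+[q+e for e in np.diag([.01,.01,.005,.04])])))
    print(r.x.round(4),r.fun)
    if best is None or r.fun<best.fun:best=r
for n in((157,246),(206,235),(165,285)): print(loc(best.x,px(c,*n,1)[None]).round(4))
for n in((183,249),): print('divider crossing',loc(best.x,px(c,*n,0)[None]).round(4))
fk()
E
```

```text
cap top [0.493  0.3379 0.1919] mean [0.493  0.3378 0.1922] ext [0.029 0.027] 125
cap top [0.5117 0.2381 0.1919] mean [0.5124 0.2385 0.1924] ext [0.026 0.027] 113
cap top [0.4155 0.3287 0.1614] mean [0.4156 0.3282 0.1616] ext [0.027 0.029] 94
[0.5096 0.2898 0.1689 0.1848] 0.8957500115482588
[0.5341 0.2898 0.1076 0.1848] 0.8957500336207025
[0.5062 0.2837 0.0849 0.1743] 0.6432992111278115
[[0.0408 0.0409 0.1031]]
[[ 0.0427 -0.059   0.098 ]]
[[-0.0436  0.0493  0.1034]]
divider crossing [[0.016 0.001 0.075]]
t 12.6 grasp [ 0.5704 -0.0213  0.2619] z [ 0.012 -0.006 -1.   ] yhead 90.3 open 0.0619 gf 0.0 F [ 1.5 -0.4  7.2] q [-0.12  0.03  1.55 -0.    1.55 -1.7 ]
```

```bash
cat >> h.py <<'E'
def tc(cap,h):
    """to grasp pose: grasp point at cap top + h along carton z"""
    z=zcart();to(np.array(cap)+z*h,100.6,-z)
E
python3 - <<'E'
from h import *
fk();tc((.512,.238,.192),.11)
E
```

```text
t 12.6 grasp [ 0.5704 -0.0213  0.2619] z [ 0.012 -0.006 -1.   ] yhead 90.3 open 0.0619 gf 0.0 F [ 1.5 -0.4  7.2] q [-0.12  0.03  1.55 -0.    1.55 -1.7 ]
turn [ -2.39 -21.05 -10.09] | shift in old axes [156.  240.  -23.8] in new axes [ 95.3 264.2 -60. ] | other turn [-31.1   3.5 167.1] q6 -1.7 t 12.6
```

>>> drive_tool(moves=[44,0,0,0,-0.8,-7,-3.4,44,0,0,0,-0.8,-7,-3.4,44,0,0,0,-0.8,-7,-3.3,44,16,44,-10,0,0,0,44,16,44,-10,0,0,0,44,16,44,-10,0,0,0,44,16,44,-10,0,0,0,44,16,44,-10,0,0,0])

```text
t: 13.4
tool_pos: [0.4344, 0.1799, 0.4357]
orientation: [-0.254, 2.764, 0.055]
force: [0.9, 0.7, -0.8]
opening: 0.0441
gripper_force: 0.0
```

>>> drive_tool(moves=[44,15,44,-10,0,0,0,44,0,0,0,0,0,0,44,0,0,0,0,0,0])

```text
t: 13.7
tool_pos: [0.4098, 0.2199, 0.4397]
orientation: [-0.26, 2.764, 0.055]
force: [-0.0, -0.5, -0.1]
opening: 0.0441
gripper_force: 0.0
```

```bash
python3 - <<'E'
from h import *
fk();tc((.512,.238,.192),-.016)
c=save('wrist','w1')
E
```

```text
t 13.7 grasp [0.4686 0.232  0.2835] z [ 0.352  0.072 -0.933] yhead 100.8 open 0.0441 gf 0.0 F [-0.  -0.5 -0.1] q [ 0.41 -0.45  1.97 -0.08  1.26 -1.33]
turn [ 0.33 -0.73  0.1 ] | shift in old axes [ -6.   -1.8 117.1] in new axes [ -4.5  -1.1 117.2] | other turn [   1.1    0.5 -179.9] q6 -1.33 t 13.7
```

View pics/w1.png

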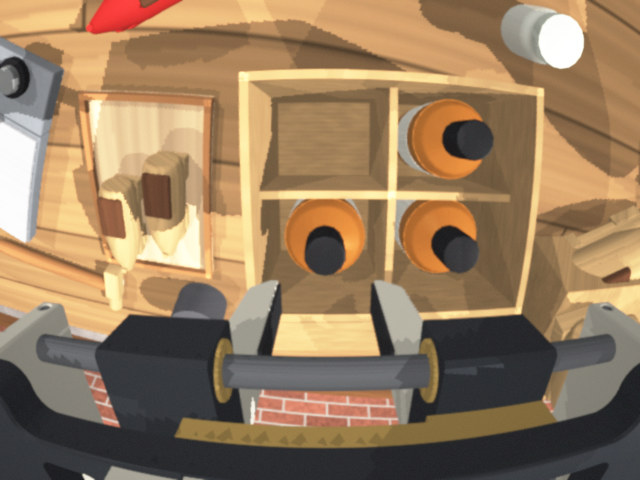

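Wrist view: caps at (325,250), (455,250) and (468,140), dividers crossing at (392,195), fourth cell empty. Both clogs lie in the tray at left. Next step is refining the caps from the wrist depth.

```bash
python3 - <<'E'
from h import *
c=load('w1')
caps(c,((295,225,355,282),(425,225,485,280),(438,112,500,165)))
print('div',px(c,393,260,1).round(4), px(c,300,195,1).round(4))
E
```

```text
cap top [0.5101 0.2405 0.1921] mean [0.5094 0.2402 0.1917] ext [0.026 0.029] 1200
cap top [0.4911 0.3385 0.1918] mean [0.4907 0.3381 0.1916] ext [0.027 0.029] 1030
cap top [0.4136 0.3291 0.1607] mean [0.4138 0.3284 0.1607] ext [0.028 0.027] 1152
div [0.5737 0.3248 0.1072] [0.487  0.2175 0.1544]
```

>>> drive_tool(moves=[44,-4,0,20,0.3,-0.7,0,44,0,0,35,0,0,0,44,0,0,30,0,0,0,44,0,0,20,0,0,0,44,0,0,12,0,0,0,44,0,0,0,0,0,0])

```text
t: 14.35
tool_pos: [0.4568, 0.2259, 0.3295]
orientation: [-0.25, 2.757, 0.046]
force: [-0.7, -0.3, -0.8]
opening: 0.0438
gripper_force: 0.0
```

```bash
python3 - <<'E'
from h import *
fk();tc((.511,.2395,.192),-.016)
E
```

```text
t 14.3 grasp [0.5171 0.2367 0.1738] z [ 0.36   0.065 -0.931] yhead 100.3 open 0.0438 gf 0.0 F [-0.7 -0.3 -0.8] q [ 0.39 -0.25  2.02 -0.09  1.01 -1.33]
turn [-0.15 -0.32 -0.22] | shift in old axes [-0.7  3.4 -3. ] in new axes [-0.8  3.4 -3. ] | other turn [ -0.5   0.2 179.8] q6 -1.33 t 14.3
```

>>> drive_tool(moves=[44,-1,3,-2,0,-0.3,0,44,0,0,0,0,0,0,20,0,0,0,0,0,0,20,0,0,0,0,0,0,20,0,0,0,0,0,0,20,0,0,0,0,0,0,20,0,0,0,0,0,0,20,0,0,0,0,0,0], grip_force=40)

```text
t: 15.15
tool_pos: [0.4561, 0.2306, 0.3345]
orientation: [-0.253, 2.747, 0.049]
force: [-4.6, -2.1, 6.4]
opening: 0.0294
gripper_force: 40.0
```

>>> drive_tool(moves=[20,0,0,-10,0,0,0,20,0,0,-20,0,0,0,20,0,0,-30,0,0,0,20,0,0,-30,0,0,0,20,0,0,-30,0,0,0,20,0,0,-30,0,0,0,20,0,0,-30,0,0,0,20,0,0,-10,0,0,0])

```text
t: 15.95
tool_pos: [0.3854, 0.2175, 0.5135]
orientation: [-0.252, 2.744, 0.051]
force: [1.4, 0.1, -0.9]
opening: 0.0294
gripper_force: 40.0
```

```bash
python3 - <<'E'
from h import *
fk();to((.516,-.379,.30),66.3)
c=save('wrist','w2')
E
```

```text
t 15.9 grasp [0.4475 0.2293 0.3586] z [ 0.371  0.07  -0.926] yhead 100.5 open 0.0294 gf 40.0 F [ 1.4  0.1 -0.9] q [ 0.44 -0.52  1.89 -0.1   1.4  -1.32]
turn [ 6.7  21.53 33.77] | shift in old axes [  -0.9 -610.4   49.5] in new axes [-359.4 -493.7   46.2] | other turn [ -28.1    8.8 -143.5] q6 -1.32 t 15.9
```

View pics/w2.png

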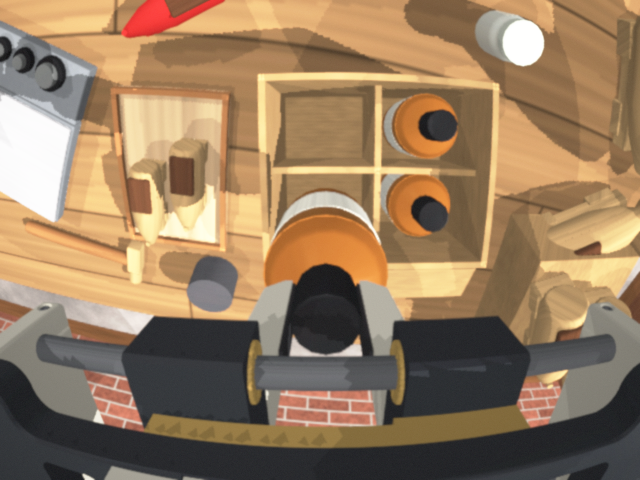

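>>> drive_tool(moves=[20,0,0,-40,0,0,0,20,0,-25,0,0,0,0,20,0,-42,0,0,0,0,20,0,-42,0,0,0,0,20,0,-42,0,0,0,0,20,0,-42,0,0,0,0,20,0,-42,0,0,0,0,20,0,-20,0,0,0,0])

```text
t: 16.8
tool_pos: [0.4183, -0.0391, 0.5447]
orientation: [-0.248, 2.751, 0.048]
force: [0.5, 0.8, -2.4]
opening: 0.0296
gripper_force: 40.0
```

>>> drive_tool(moves=[20,0,0,0,1.1,3.6,5.6,20,0,0,0,1.1,3.6,5.6,20,0,0,0,1.1,3.6,5.6,20,0,0,0,1.1,3.6,5.6,20,0,0,0,1.1,3.6,5.6,20,0,0,0,1.1,3.6,5.6,20,0,0,0,0,0,0])

```text
t: 17.5
tool_pos: [0.4186, -0.036, 0.5447]
orientation: [-0.641, -3.065, 0.003]
force: [0.5, -0.2, -2.3]
opening: 0.0292
gripper_force: 40.0
```

```bash
python3 - <<'E'
from h import *
fk();to((.502,-.367,.20),66.3)
E
```

```text
t 17.5 grasp [ 0.4169 -0.036   0.3774] z [-0.01  0.   -1.  ] yhead 66.4 open 0.0292 gf 40.0 F [ 0.5 -0.2 -2.3] q [-0.21 -0.37  1.7  -0.    1.82 -1.37]
turn [-0.24 -0.54  0.08] | shift in old axes [-210.7 -269.1  176.5] in new axes [-209.4 -269.5  177.4] | other turn [   0.8   -0.4 -179.9] q6 -1.37 t 17.5
```

>>> drive_tool(moves=[20,-20,-26,0,-0.2,-0.5,0,20,-30,-38,0,0,0,0,20,-30,-38,0,0,0,0,20,-30,-38,0,0,0,0,20,-30,-38,0,0,0,0,20,-30,-38,0,0,0,0,20,-25,-34,0,0,0,0,20,-15,-19,0,0,0,0])

```text
t: 18.3
tool_pos: [0.503, -0.3699, 0.5453]
orientation: [0.638, 3.072, -0.0]
force: [0.2, -0.6, -2.8]
opening: 0.0297
gripper_force: 40.0
```

>>> drive_tool(moves=[20,0,0,20,0,0,0,20,0,0,40,0,0,0,20,0,0,45,0,0,0,20,0,0,45,0,0,0,20,0,0,27,0,0,0,20,0,0,0,0,0,0])

```text
t: 18.9
tool_pos: [0.5023, -0.3654, 0.3635]
orientation: [-0.636, -3.073, -0.007]
force: [-1.1, 0.1, -4.1]
opening: 0.0292
gripper_force: 40.0
```

```bash
python3 - <<'E'
from h import *
fk();to((.502,-.367,.174),66.3)
c=save('wrist','w3');cv2.imwrite('pics/w3c.png',cv2.imread('pics/w3.png')[50:400,150:600])
E
```

```text
t 18.9 grasp [ 0.5018 -0.3645  0.1962] z [-0.003  0.005 -1.   ] yhead 66.6 open 0.0292 gf 40.0 F [-1.1  0.1 -4.1] q [-0.71  0.21  1.47  0.    1.46 -1.87]
turn [ 0.22 -0.28  0.31] | shift in old axes [-0.5 -1.6 22.2] in new axes [-0.4 -1.6 22.2] | other turn [   0.4    0.3 -179.7] q6 -1.87 t 18.9
```

View pics/w3c.png

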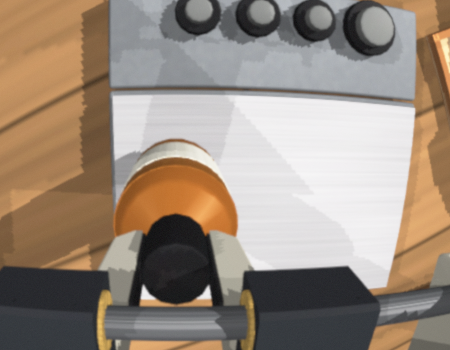

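>>> drive_tool(moves=[20,0,-2,14,0.2,-0.3,0,20,0,0,6,0,0,0,20,0,0,2,0,0,0,20,0,0,2,0,0,0,20,0,0,0,0,0,0])

```text
t: 19.45
tool_pos: [0.5033, -0.3686, 0.3475]
orientation: [0.638, 3.066, -0.008]
force: [0.3, -1.5, -2.0]
opening: 0.0294
gripper_force: 40.0
```

```bash
python3 - <<'E'
from h import *
fk()
E
```

```text
t 19.4 grasp [ 0.5047 -0.3698  0.1802] z [ 0.008 -0.007 -1.   ] yhead 66.5 open 0.0294 gf 40.0 F [ 0.3 -1.5 -2. ] q [-0.71  0.22  1.49  0.    1.42 -1.87]
```

>>> drive_tool(moves=[20,0,0,0,0,0,0,20,0,0,2,0,0,0,20,0,0,2,0,0,0,20,0,0,0,0,0,0])

```text
t: 19.85
tool_pos: [0.5031, -0.3684, 0.3422]
orientation: [0.639, 3.068, -0.007]
force: [-0.4, -0.1, -3.2]
opening: 0.0289
gripper_force: 40.0
```

```bash
python3 - <<'E'
from h import *
fk()
c=save('scene','s1');W=cloud(c)
E
```

```text
t 19.9 grasp [ 0.5042 -0.3694  0.1749] z [ 0.007 -0.006 -1.   ] yhead 66.5 open 0.0289 gf 40.0 F [-0.4 -0.1 -3.2] q [-0.71  0.22  1.5   0.    1.41 -1.87]
```

>>> drive_tool(moves=[20,0,0,2,0,0,0,20,0,0,1,0,0,0,20,0,0,0,0,0,0])

```text
t: 20.2
tool_pos: [0.5031, -0.3685, 0.3394]
orientation: [0.639, 3.067, -0.007]
force: [-0.4, 1.0, -2.7]
opening: 0.0295
gripper_force: 40.0
```

>>> drive_tool(moves=[20,0,0,1,0,0,0,20,0,0,0,0,0,0])

```text
t: 20.4
tool_pos: [0.5032, -0.3686, 0.3388]
orientation: [0.639, 3.067, -0.008]
force: [0.4, -0.6, -0.9]
opening: 0.0293
gripper_force: 40.0
```

>>> drive_tool(moves=[20,0,0,1,0,0,0,46,0,0,0,0,0,0,46,0,0,0,0,0,0,46,0,0,0,0,0,0,46,0,0,-30,0,0,0,46,0,0,-50,0,0,0,46,0,0,-50,0,0,0,46,0,0,-50,0,0,0])

```text
t: 21.2
tool_pos: [0.5016, -0.3671, 0.5193]
orientation: [0.639, 3.067, -0.007]
force: [0.5, -0.9, 0.5]
opening: 0.0459
gripper_force: 0.0
```

```bash
python3 - <<'E'
from h import *
fk();tc((.492,.338,.192),.13)
c=save('wrist','w4');cv2.imwrite('pics/w4c.png',cv2.imread('pics/w4.png')[0:400,50:640])
caps(load('t3'),((130,225,190,265),(148,262,190,305)))
E
```

```text
t 21.2 grasp [ 0.5028 -0.3681  0.352 ] z [ 0.007 -0.006 -1.   ] yhead 66.5 open 0.0459 gf 0.0 F [ 0.5 -0.9  0.5] q [-0.71  0.17  1.24  0.    1.72 -1.87]
turn [ -6.78 -20.66 -33.65] | shift in old axes [382.  580.9  46.2] in new axes [  9.7 694.8  51.3] | other turn [-27.    8.9 143.8] q6 -1.87 t 21.2
cap top [0.493  0.3379 0.1919] mean [0.493  0.3378 0.1922] ext [0.029 0.027] 125
cap top [0.4155 0.3287 0.1614] mean [0.4156 0.3282 0.1616] ext [0.027 0.029] 94
```

View pics/w4c.png

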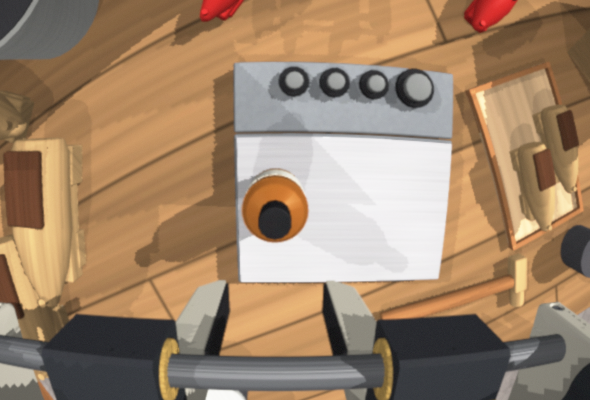

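>>> drive_tool(moves=[46,20,30,0,0,0,0,46,27,41,3,0,0,0,46,27,41,3,0,0,0,46,27,41,3,0,0,0,46,27,41,3,0,0,0,46,27,41,3,0,0,0,46,27,41,3,0,0,0,46,27,41,3,0,0,0])

```text
t: 22.05
tool_pos: [0.4361, 0.0083, 0.4935]
orientation: [0.639, 3.066, -0.007]
force: [0.4, 0.5, -0.1]
opening: 0.0462
gripper_force: 0.0
```

>>> drive_tool(moves=[46,27,41,3,0,0,0,46,27,41,3,0,0,0,46,27,41,3,0,0,0,46,27,41,3,0,0,0,46,27,41,3,0,0,0,46,27,41,3,0,0,0,46,27,41,3,0,0,0,46,0,0,0,0,0,0])

```text
t: 22.85
tool_pos: [0.3764, 0.3495, 0.4685]
orientation: [0.631, 3.071, -0.008]
force: [-0.8, -1.2, -0.6]
opening: 0.0457
gripper_force: 0.0
```

>>> drive_tool(moves=[44,0,0,0,-1.1,-3.5,-5.6,44,0,0,0,-1.1,-3.5,-5.6,44,0,0,0,-1.1,-3.5,-5.6,44,0,0,0,-1.1,-3.5,-5.6,44,0,0,0,-1.1,-3.5,-5.6,44,0,0,0,-1.1,-3.4,-5.6,44,0,0,0,0,0,0])

```text
t: 23.55
tool_pos: [0.3782, 0.3444, 0.4701]
orientation: [-0.256, 2.746, 0.042]
force: [-0.8, -0.2, 0.4]
opening: 0.0442
gripper_force: 0.0
```

```bash
python3 - <<'E'
from h import *
c=save('wrist','w5')
r=caps(c,((1,60,639,290),))
fk();tc((.492,.338,.192),.03)
D=(c['color'].max(-1)<75);D[300:]=0
n,l,st,ce=cv2.connectedComponentsWithStats(D.astype(np.uint8))
R=[(s[0]-2,s[1]-2,s[0]+s[2]+2,s[1]+s[3]+2) for s in st[1:] if 400<s[4]<6000]; 
for q in R: print(q); caps(c,(q,))
E
```

```text
cap top [0.4495 0.3498 0.1765] mean [0.4499 0.3352 0.1771] ext [0.062 0.11 ] 2035
t 23.6 grasp [0.4397 0.355  0.3149] z [ 0.368  0.063 -0.928] yhead 100.4 open 0.0439 gf 0.0 F [-0.2  0.6  0.4] q [ 0.71 -0.29  1.79 -0.2   1.31 -1.02]
turn [-0.31  0.14 -0.1 ] | shift in old axes [  0.6 -26.7 102.2] in new axes [  0.4 -27.3 102. ] | other turn [  0.2   0.5 179.9] q6 -1.02 t 23.6
(np.int32(279), np.int32(103), np.int32(320), np.int32(143))
cap top [0.4136 0.3302 0.1609] mean [0.4136 0.3302 0.1609] ext [0.027 0.026] 1050
(np.int32(275), np.int32(205), np.int32(315), np.int32(251))
cap top [0.4902 0.3401 0.1917] mean [0.49   0.34   0.1916] ext [0.027 0.028] 960
```

>>> drive_tool(moves=[44,0,-26,0,-0.3,0,0,44,0,0,40,0,0,0,44,0,0,45,0,0,0,44,0,0,25,0,0,0,44,0,0,0,0,0,0,44,0,0,0,0,0,0])

```text
t: 24.2
tool_pos: [0.4238, 0.3268, 0.3685]
orientation: [-0.252, 2.75, 0.049]
force: [-0.1, -0.4, 0.5]
opening: 0.044
gripper_force: 0.0
```

```bash
python3 - <<'E'
from h import *
fk();tc((.491,.339,.192),-.016)
E
```

```text
t 24.2 grasp [0.485  0.3382 0.2132] z [ 0.366  0.068 -0.928] yhead 100.5 open 0.044 gf 0.0 F [-0.1 -0.4  0.5] q [ 0.62 -0.19  1.9  -0.18  1.1  -1.08]
turn [-0.04  0.08 -0.1 ] | shift in old axes [ 2.1 -0.4 38. ] in new axes [ 2.  -0.4 38. ] | other turn [1.000e-01 1.000e-01 1.799e+02] q6 -1.08 t 24.2
```

>>> drive_tool(moves=[44,2,0,20,0,0,0,44,0,0,13,0,0,0,44,0,0,5,0,0,0,44,0,0,0,0,0,0,20,0,0,0,0,0,0,20,0,0,0,0,0,0,20,0,0,0,0,0,0,20,0,0,0,0,0,0])

```text
t: 25.0
tool_pos: [0.4358, 0.3295, 0.3331]
orientation: [-0.255, 2.747, 0.05]
force: [-3.4, -1.1, 4.5]
opening: 0.0294
gripper_force: 40.0
```

>>> drive_tool(moves=[20,0,0,0,0,0,0,20,0,0,0,0,0,0])

```text
t: 25.2
tool_pos: [0.4358, 0.3295, 0.3331]
orientation: [-0.255, 2.747, 0.05]
force: [-4.5, -1.6, 5.6]
opening: 0.0289
gripper_force: 40.0
```

```bash
python3 - <<'E'
from h import *
fk();tc((.491,.339,.192),-.016)
E
```

```text
t 25.2 grasp [0.4974 0.3411 0.178 ] z [ 0.368  0.07  -0.927] yhead 100.6 open 0.0289 gf 40.0 F [-4.5 -1.6  5.6] q [ 0.61 -0.13  1.91 -0.18  1.02 -1.08]
turn [0.04 0.24 0.01] | shift in old axes [ 0.3 -0.8  0.5] in new axes [ 0.3 -0.8  0.5] | other turn [-4.0e-01  1.0e-01 -1.8e+02] q6 -1.08 t 25.2
```

>>> drive_tool(moves=[20,0,0,-10,0,0,0,20,0,0,-20,0,0,0,20,0,0,-30,0,0,0,20,0,0,-30,0,0,0,20,0,0,-30,0,0,0,20,0,0,-30,0,0,0,20,0,0,-40,0,0,0,20,0,0,-40,0,0,0])

```text
t: 26.0
tool_pos: [0.3501, 0.313, 0.5463]
orientation: [-0.256, 2.75, 0.048]
force: [0.6, 1.4, -1.8]
opening: 0.0291
gripper_force: 40.0
```

```bash
python3 - <<'E'
from h import *
fk();to((.576,-.299,.20),66.3)
c=save('top','t4')
E
```

```text
t 26.0 grasp [0.4114 0.3244 0.391 ] z [ 0.366  0.068 -0.928] yhead 100.6 open 0.0291 gf 40.0 F [ 0.6  1.4 -1.8] q [ 0.69 -0.41  1.75 -0.18  1.47 -1.07]
turn [ 6.51 21.2  33.9 ] | shift in old axes [ -34.7 -643.   207.1] in new axes [-452.8 -469.6  179. ] | other turn [ -27.7    8.5 -143.4] q6 -1.07 t 26.0
```

>>> drive_tool(moves=[20,0,-25,0,0,0,0,20,0,-44,0,0,0,0,20,0,-46,0,0,0,0,20,0,-46,0,0,0,0,20,0,-46,0,0,0,0,20,0,-46,0,0,0,0,20,0,-46,0,0,0,0,20,0,-46,0,0,0,0])

```text
t: 26.85
tool_pos: [0.4142, -0.0274, 0.5455]
orientation: [-0.255, 2.747, 0.049]
force: [1.5, -0.8, -1.9]
opening: 0.0289
gripper_force: 40.0
```

>>> drive_tool(moves=[20,0,-25,0,0,0,0,20,0,0,0,1.1,3.6,5.6,20,0,0,0,1.1,3.6,5.6,20,0,0,0,1.1,3.6,5.7,20,0,0,0,1.1,3.5,5.7,20,0,0,0,1.1,3.5,5.7,20,0,0,0,1.1,3.5,5.7,20,0,0,0,0,0,0])

```text
t: 27.65
tool_pos: [0.4196, -0.0501, 0.5449]
orientation: [-0.65, -3.071, 0.002]
force: [0.0, -0.6, -2.9]
opening: 0.0295
gripper_force: 40.0
```

```bash
python3 - <<'E'
from h import *
fk();to((.576,-.299,.20),66.3)
E
```

```text
t 27.6 grasp [ 0.4191 -0.0503  0.3776] z [-0.003 -0.001 -1.   ] yhead 66.1 open 0.0295 gf 40.0 F [ 0.  -0.6 -2.9] q [-0.24 -0.37  1.69 -0.    1.82 -1.39]
turn [-0.11 -0.14 -0.19] | shift in old axes [-244.2 -163.9  177.3] in new axes [-243.2 -165.   177.6] | other turn [ -0.2   0.2 179.8] q6 -1.39 t 27.6
```

>>> drive_tool(moves=[20,-22,-15,0,0,0,0,20,-37,-25,0,0,0,0,20,-37,-25,0,0,0,0,20,-37,-25,0,0,0,0,20,-37,-25,0,0,0,0,20,-37,-25,0,0,0,0,20,-36,-25,0,0,0,0,20,0,0,0,0,0,0])

```text
t: 28.45
tool_pos: [0.5769, -0.304, 0.5404]
orientation: [-0.647, -3.07, 0.001]
force: [-0.2, 0.6, -3.4]
opening: 0.0294
gripper_force: 40.0
```

>>> drive_tool(moves=[20,0,0,20,0,0,0,20,0,0,40,0,0,0,20,0,0,45,0,0,0,20,0,0,45,0,0,0,20,0,0,28,0,0,0,20,0,0,0,0,0,0,20,0,0,0,0,0,0])

```text
t: 29.15
tool_pos: [0.575, -0.2993, 0.3687]
orientation: [0.645, 3.074, -0.002]
force: [0.7, 0.1, -1.1]
opening: 0.0292
gripper_force: 40.0
```

```bash
python3 - <<'E'
from h import *
fk();to((.576,-.299,.1715),66.3)
E
```

```text
t 29.1 grasp [ 0.5751 -0.2995  0.2014] z [ 0.001 -0.001 -1.   ] yhead 66.3 open 0.0292 gf 40.0 F [ 0.7  0.1 -1.1] q [-0.56  0.28  1.39 -0.    1.48 -1.72]
turn [-0.06  0.06 -0.02] | shift in old axes [-0.7  0.6 29.9] in new axes [-0.8  0.6 29.9] | other turn [1.0e-01 1.0e-01 1.8e+02] q6 -1.72 t 29.1
```

>>> drive_tool(moves=[20,-1,0,15,0,0,0,20,0,0,8,0,0,0,20,0,0,4,0,0,0,20,0,0,2,0,0,0,20,0,0,0,0,0,0,20,0,0,0,0,0,0])

```text
t: 29.75
tool_pos: [0.5761, -0.3, 0.3392]
orientation: [0.648, 3.073, -0.002]
force: [1.0, -0.2, -2.5]
opening: 0.0292
gripper_force: 40.0
```

>>> drive_tool(moves=[20,0,0,1,0,0,0,20,0,0,0,0,0,0])

```text
t: 29.95
tool_pos: [0.5761, -0.3, 0.3383]
orientation: [0.648, 3.073, -0.002]
force: [0.8, -0.2, -2.2]
opening: 0.0294
gripper_force: 40.0
```

>>> drive_tool(moves=[20,0,0,1,0,0,0,20,0,0,0,0,0,0])

```text
t: 30.15
tool_pos: [0.5763, -0.3001, 0.3381]
orientation: [0.648, 3.072, -0.003]
force: [0.3, 0.1, 5.3]
opening: 0.0294
gripper_force: 40.0
```

```bash
python3 - <<'E'
from h import *
fk()
E
```

```text
t 30.1 grasp [ 0.5766 -0.3005  0.1708] z [ 0.002 -0.002 -1.   ] yhead 66.2 open 0.0294 gf 40.0 F [0.3 0.1 5.3] q [-0.56  0.3   1.42 -0.    1.42 -1.71]
```

Contact made (+5 N). Release, rise, and return to bottle C (cap at about .414, .3295, .161).

>>> drive_tool(moves=[46,0,0,0,0,0,0,46,0,0,0,0,0,0,46,0,0,0,0,0,0,46,0,0,-30,0,0,0,46,0,0,-50,0,0,0,46,0,0,-50,0,0,0,46,0,0,-50,0,0,0,46,0,0,0,0,0,0])

```text
t: 30.95
tool_pos: [0.5761, -0.2997, 0.5269]
orientation: [0.645, 3.061, -0.009]
force: [0.5, -0.3, 0.9]
opening: 0.046
gripper_force: 0.0
```

```bash
python3 - <<'E'
from h import *
fk();tc((.414,.3295,.161),.15)
save('wrist','w6')
E
```

```text
t 30.9 grasp [ 0.5781 -0.3011  0.3596] z [ 0.012 -0.009 -1.   ] yhead 66.2 open 0.046 gf 0.0 F [ 0.5 -0.3  0.9] q [-0.56  0.24  1.14 -0.    1.74 -1.71]
turn [ -6.95 -20.38 -33.89] | shift in old axes [500.4 443.9  62.8] in new axes [176.2 648.3   6.3] | other turn [-26.6   9.1 143.6] q6 -1.71 t 30.9
```

>>> drive_tool(moves=[46,24,21,3,0,0,0,46,36,32,4,0,0,0,46,36,32,4,0,0,0,46,36,32,5,0,0,0,46,36,32,4,0,0,0,46,36,32,5,0,0,0,46,36,32,4,0,0,0,46,36,32,5,0,0,0])

```text
t: 31.8
tool_pos: [0.4211, 0.0373, 0.4805]
orientation: [-0.648, -3.072, 0.002]
force: [0.9, 1.3, 0.5]
opening: 0.0461
gripper_force: 0.0
```

>>> drive_tool(moves=[46,36,32,5,0,0,0,46,36,32,5,0,0,0,46,36,32,5,0,0,0,46,36,32,5,0,0,0,46,36,32,5,0,0,0,46,36,32,4,0,0,0,46,8,8,0,0,0,0,46,0,0,0,0,0,0])

```text
t: 32.6
tool_pos: [0.2972, 0.3102, 0.4515]
orientation: [-0.642, -3.074, 0.005]
force: [0.4, -0.7, 0.2]
opening: 0.0463
gripper_force: 0.0
```

>>> drive_tool(moves=[44,0,0,0,-1.2,-3.4,-5.6,44,0,0,0,-1.2,-3.4,-5.6,44,0,0,0,-1.2,-3.4,-5.6,44,0,0,0,-1.2,-3.4,-5.7,44,0,0,0,-1.1,-3.4,-5.7,44,0,0,0,-1.1,-3.4,-5.7,44,0,0,0,0,0,0])

```text
t: 33.3
tool_pos: [0.2989, 0.3077, 0.4527]
orientation: [-0.253, 2.76, 0.059]
force: [-0.9, -1.3, -0.4]
opening: 0.0438
gripper_force: 0.0
```

```bash
cat >> h.py <<'E'
def findcaps(c,vmax=300):
    D=(c['color'].max(-1)<75);D[vmax:]=0
    n,l,st,ce=cv2.connectedComponentsWithStats(D.astype(np.uint8))
    for s in st[1:]:
        if 400<s[4]<6000: print(s); caps(c,((s[0]-2,s[1]-2,s[0]+s[2]+2,s[1]+s[3]+2),))
E
python3 - <<'E'
from h import *
c=save('wrist','w7')
findcaps(c)
fk();tc((.414,.3295,.161),.03)
E
```

```text
[ 306  209   33   40 1038]
cap top [0.4129 0.3293 0.1605] mean [0.4124 0.3294 0.1603] ext [0.026 0.028] 872
t 33.4 grasp [0.358  0.3201 0.2968] z [ 0.354  0.073 -0.932] yhead 100.4 open 0.0441 gf 0.0 F [-0.3  0.4 -0.1] q [ 0.77 -0.53  2.   -0.2   1.36 -0.97]
turn [ 0.4  -0.58 -0.41] | shift in old axes [ -1.9  -0.7 117.1] in new axes [-7.000e-01  1.000e-01  1.172e+02] | other turn [ -0.9  -0.6 179.6] q6 -0.97 t 33.4
```

>>> drive_tool(moves=[44,-1,0,30,0.4,-0.6,-0.4,44,0,0,45,0,0,0,44,0,0,30,0,0,0,44,0,0,12,0,0,0,44,0,0,0,0,0,0,44,0,0,0,0,0,0])

```text
t: 33.95
tool_pos: [0.342, 0.3177, 0.3461]
orientation: [-0.257, 2.749, 0.051]
force: [0.1, 0.1, 1.4]
opening: 0.0438
gripper_force: 0.0
```

```bash
python3 - <<'E'
from h import *
fk();tc((.4135,.3295,.161),-.016)
E
```

```text
t 34.0 grasp [0.4033 0.3295 0.1909] z [ 0.366  0.07  -0.928] yhead 100.7 open 0.0438 gf 0.0 F [0.1 0.1 1.4] q [ 0.72 -0.37  2.08 -0.21  1.11 -0.98]
turn [0.1  0.11 0.08] | shift in old axes [ 1.5 -1.6 47.5] in new axes [ 1.4 -1.6 47.5] | other turn [  -0.2    0.2 -179.9] q6 -0.98 t 34.0
```

>>> drive_tool(moves=[44,1,-1,20,0,0,0,44,0,0,18,0,0,0,44,0,0,9,0,0,0,44,0,0,0,0,0,0,20,0,0,0,0,0,0,20,0,0,0,0,0,0,20,0,0,0,0,0,0,20,0,0,0,0,0,0])

```text
t: 34.75
tool_pos: [0.3581, 0.3202, 0.302]
orientation: [-0.26, 2.748, 0.052]
force: [-4.7, -1.8, 6.8]
opening: 0.0292
gripper_force: 39.9
```

>>> drive_tool(moves=[20,0,0,0,0,0,0,20,0,0,0,0,0,0])

```text
t: 34.95
tool_pos: [0.3581, 0.3202, 0.302]
orientation: [-0.26, 2.748, 0.052]
force: [-5.0, -1.7, 5.3]
opening: 0.0294
gripper_force: 39.9
```

```bash
python3 - <<'E'
from h import *
fk();tc((.4135,.3295,.161),-.016)
E
```

```text
t 35.0 grasp [0.4194 0.3322 0.1468] z [ 0.366  0.071 -0.928] yhead 100.8 open 0.0294 gf 39.9 F [-5.  -1.7  5.3] q [ 0.69 -0.29  2.1  -0.22  1.   -0.98]
turn [0.16 0.15 0.17] | shift in old axes [ 0.1 -1.1  0.4] in new axes [ 0.1 -1.1  0.5] | other turn [  -0.2    0.2 -179.8] q6 -0.98 t 35.0
```

>>> drive_tool(moves=[20,0,0,-10,0,0,0,20,0,0,-20,0,0,0,20,0,0,-30,0,0,0,20,0,0,-30,0,0,0,20,0,0,-30,0,0,0,20,0,0,-30,0,0,0,20,0,0,-35,0,0,0,20,0,0,-35,0,0,0])

```text
t: 35.75
tool_pos: [0.2766, 0.3038, 0.5062]
orientation: [-0.26, 2.75, 0.05]
force: [0.7, 0.7, -2.2]
opening: 0.0296
gripper_force: 39.9
```

```bash
python3 - <<'E'
from h import *
fk();to((.576,-.199,.22),66.3)
E
```

```text
t 35.8 grasp [0.3376 0.3155 0.3508] z [ 0.365  0.07  -0.928] yhead 100.8 open 0.0296 gf 39.9 F [ 0.7  0.7 -2.2] q [ 0.81 -0.58  1.94 -0.22  1.47 -0.96]
turn [ 6.58 21.13 34.07] | shift in old axes [-141.5 -550.1  184.5] in new axes [-476.3 -340.1  118.9] | other turn [ -27.6    8.6 -143.3] q6 -0.96 t 35.8
```

>>> drive_tool(moves=[20,-8,-22,0,0,0,0,20,-15,-44,0,0,0,0,20,-15,-46,0,0,0,0,20,-15,-46,0,0,0,0,20,-15,-46,0,0,0,0,20,-15,-46,0,0,0,0,20,-15,-46,0,0,0,0,20,-15,-40,0,0,0,0])

```text
t: 36.55
tool_pos: [0.4435, -0.0083, 0.5473]
orientation: [-0.259, 2.749, 0.05]
force: [-0.0, 0.8, -2.6]
opening: 0.0296
gripper_force: 40.0
```

>>> drive_tool(moves=[20,0,-10,0,0,0,0,20,0,0,0,1.1,3.5,5.7,20,0,0,0,1.1,3.5,5.7,20,0,0,0,1.1,3.5,5.7,20,0,0,0,1.1,3.5,5.7,20,0,0,0,1.1,3.5,5.7,20,0,0,0,1.1,3.6,5.6,20,0,0,0,0,0,0])

```text
t: 37.35
tool_pos: [0.4454, -0.0151, 0.5466]
orientation: [-0.646, -3.073, -0.001]
force: [-0.1, 0.4, -3.1]
opening: 0.0293
gripper_force: 40.0
```

```bash
python3 - <<'E'
from h import *
fk();to((.576,-.199,.20),66.3)
E
```

```text
t 37.4 grasp [ 0.4451 -0.0149  0.3793] z [-0.001  0.001 -1.   ] yhead 66.2 open 0.0293 gf 40.0 F [-0.1  0.4 -3.1] q [-0.15 -0.3   1.64  0.    1.8  -1.31]
turn [ 0.02 -0.1  -0.06] | shift in old axes [-194.  -115.7  178.9] in new axes [-193.5 -115.9  179.3] | other turn [ -0.2  -0.  179.9] q6 -1.31 t 37.4
```

>>> drive_tool(moves=[20,-24,-15,0,0,0,0,20,-40,-24,0,0,0,0,20,-40,-24,0,0,0,0,20,-40,-24,0,0,0,0,20,-35,-20,0,0,0,0,20,-15,-9,0,0,0,0,20,0,0,20,0,0,0,20,0,0,40,0,0,0])

```text
t: 38.15
tool_pos: [0.5772, -0.2005, 0.4903]
orientation: [0.64, 3.066, -0.001]
force: [1.3, -1.3, -2.2]
opening: 0.0295
gripper_force: 40.0
```

>>> drive_tool(moves=[20,0,0,45,0,0,0,20,0,0,45,0,0,0,20,0,0,28,0,0,0,20,0,0,0,0,0,0,20,0,0,0,0,0,0])

```text
t: 38.65
tool_pos: [0.5767, -0.1995, 0.3698]
orientation: [0.642, 3.073, 0.002]
force: [-0.2, -0.7, -1.4]
opening: 0.0292
gripper_force: 40.0
```

```bash
python3 - <<'E'
from h import *
fk();to((.576,-.199,.1705),66.3)
E
```

```text
t 38.6 grasp [ 0.5771 -0.1994  0.2025] z [ 0.002  0.001 -1.   ] yhead 66.4 open 0.0292 gf 40.0 F [-0.2 -0.7 -1.4] q [-0.42  0.17  1.5   0.    1.46 -1.58]
turn [0.08 0.09 0.09] | shift in old axes [ 0.9  0.2 32. ] in new axes [ 0.9  0.2 32. ] | other turn [-1.000e-01  1.000e-01 -1.799e+02] q6 -1.58 t 38.6
```

>>> drive_tool(moves=[20,1,0,15,0,0,0,20,0,0,9,0,0,0,20,0,0,4,0,0,0,20,0,0,2,0,0,0,20,0,0,0,0,0,0,20,0,0,0,0,0,0])

```text
t: 39.25
tool_pos: [0.576, -0.1996, 0.3393]
orientation: [0.645, 3.073, 0.001]
force: [-0.4, -0.2, -2.6]
opening: 0.0291
gripper_force: 40.0
```

>>> drive_tool(moves=[20,0,0,1,0,0,0,20,0,0,0,0,0,0])

```text
t: 39.45
tool_pos: [0.5759, -0.1995, 0.3382]
orientation: [0.645, 3.073, 0.002]
force: [0.1, -0.1, -1.7]
opening: 0.0291
gripper_force: 40.0
```

>>> drive_tool(moves=[20,0,0,1,0,0,0,20,0,0,0,0,0,0])

```text
t: 39.65
tool_pos: [0.5761, -0.1995, 0.3382]
orientation: [0.645, 3.072, 0.001]
force: [-3.3, 0.4, 5.0]
opening: 0.0293
gripper_force: 40.0
```

>>> drive_tool(moves=[46,0,0,0,0,0,0,46,0,0,0,0,0,0,46,0,0,0,0,0,0,46,0,0,-30,0,0,0,46,0,0,-50,0,0,0,46,0,0,-50,0,0,0,46,0,0,-50,0,0,0,46,45,0,0,0,0,0])

```text
t: 40.45
tool_pos: [0.5382, -0.1836, 0.5266]
orientation: [0.643, 3.058, -0.004]
force: [-0.5, -0.3, 1.8]
opening: 0.0461
gripper_force: 0.0
```

>>> drive_tool(moves=[20,45,0,0,0,0,0,0,45,0,0,0,0,0,0,20,0,0,0,0,0,0,0,0,0,0,0,0,0,0,0,0,0,0,0])

```text
t: 40.95
tool_pos: [0.4338, -0.1373, 0.5171]
orientation: [0.645, 3.072, 0.001]
force: [-0.2, -0.2, 0.5]
opening: 0.0105
gripper_force: 0.0
```

```bash
python3 - <<'E'
from h import *
fk()
c=save('wrist','w8');s=save('scene','s2');t=save('top','t5')
for p in((222,92),): pass
print('tray');clogs(t,(265,145,355,262),.03)
a=s['color'][:300,100:500,::-1];cv2.imwrite('pics/m.png',np.vstack([cv2.resize(a,(400,300)),cv2.resize(t['color'][140:330,110:530,::-1],(400,181))]))
W=cloud(c);D=(c['color'].max(-1)<75)&(W[...,2]>.17)&(W[...,2]<.2)
n,l,st,ce=cv2.connectedComponentsWithStats(D.astype(np.uint8))
for i in range(1,n):
    if st[i,4]>100: P=W[l==i];print('cap',((P.min(0)+P.max(0))/2).round(3),np.median(P[:,2]).round(3))
E
```

```text
t 41.0 grasp [ 0.4343 -0.1373  0.3498] z [ 0.003  0.    -1.   ] yhead 66.3 open 0.0105 gf 0.0 F [-0.2 -0.2  0.5] q [-0.42 -0.29  1.68  0.    1.74 -1.58]
tray
clog c [ 0.631 -0.001] head -1.0 ext -0.059 0.079 wid -0.023 0.025 ztop 0.071 [ 310  154   22   60 1078]
  heel-end centre [ 6.145e-01 -5.000e-04] heel tip [0.572 0.   ] toe [ 0.71  -0.002]
clog c [0.591 0.063] head -0.5 ext -0.059 0.079 wid -0.023 0.024 ztop 0.071 [ 283  171   21   61 1080]
  heel-end centre [0.5745 0.0635] heel tip [0.532 0.063] toe [0.671 0.062]
cap [ 0.565 -0.194  0.176] 0.174
```

View pics/w8.png

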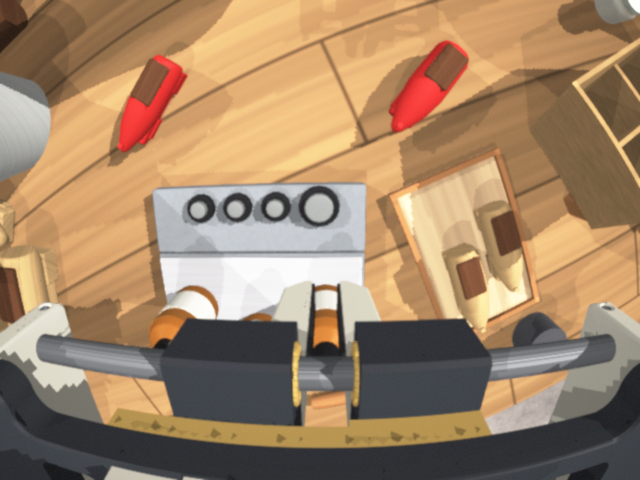

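View pics/m.png

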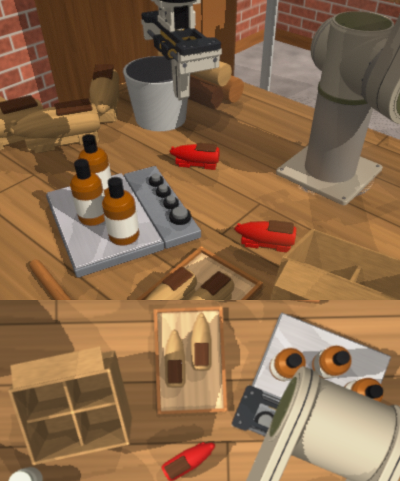

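Clog_2 was knocked about 4 cm but still lies flat in the tray, clear of the rim and of clog_1. All three bottles stand on the plate and the carton is empty. Keys next.

```bash
python3 - <<'E'
from h import *
c=load('w8');W=cloud(c)
for p in((202,208),(238,207),(275,206),(319,206)): print(px(c,*p,3).round(4))
fk();to((.4445,-.150,.10),66.3)
E
```

```text
[ 0.3817 -0.2835  0.0518]
[ 0.4005 -0.2395  0.052 ]
[ 0.4185 -0.1963  0.0524]
[ 0.4405 -0.147   0.0521]
t 41.1 grasp [ 0.4346 -0.1375  0.3491] z [ 0.001  0.001 -1.   ] yhead 66.3 open 0.0015 gf 0.0 F [-0.1  0.9 -0.4] q [-0.42 -0.28  1.68  0.    1.74 -1.58]
turn [ 0.07  0.02 -0.03] | shift in old axes [-14.1  -7.6 249.1] in new axes [-14.2  -7.3 249.1] | other turn [ 0.0e+00 -1.0e-01  1.8e+02] q6 -1.58 t 41.1
```

>>> drive_tool(moves=[0,-13,-8,20,0,0,0,0,0,0,45,0,0,0,0,0,0,50,0,0,0,0,0,0,50,0,0,0,0,0,0,45,0,0,0,0,0,0,30,0,0,0,0,0,0,9,0,0,0,0,0,0,0,0,0,0])

```text
t: 41.9
tool_pos: [0.4426, -0.1496, 0.2664]
orientation: [-0.645, -3.072, -0.003]
force: [0.4, -0.1, 0.3]
opening: 0.0005
gripper_force: 0.0
```

```bash
python3 - <<'E'
from h import *
fk();to((.443,-.149,.071),66.3)
E
```

```text
t 41.9 grasp [ 0.4422 -0.1492  0.0991] z [-0.002  0.002 -1.   ] yhead 66.3 open 0.0005 gf 0.0 F [ 0.4 -0.1  0.3] q [-0.44 -0.12  2.    0.    1.26 -1.59]
turn [ 0.08 -0.15 -0.03] | shift in old axes [-0.2  0.7 28.1] in new axes [-0.2  0.7 28.1] | other turn [-2.0e-01 -1.0e-01  1.8e+02] q6 -1.59 t 41.9
```

>>> drive_tool(moves=[0,0,0,18,0,0,0,0,0,0,8,0,0,0,0,0,0,3,0,0,0,0,0,0,2,0,0,0,0,0,0,2,0,0,0,0,0,0,0,0,0,0,0,0,0,0,0,0,0])

```text
t: 42.6
tool_pos: [0.4432, -0.1498, 0.2355]
orientation: [0.645, 3.072, 0.001]
force: [1.1, -0.3, 2.7]
opening: 0.0006
gripper_force: 1.2
```

>>> drive_tool(moves=[0,0,0,1,0,0,0,0,0,0,0,0,0,0])

```text
t: 42.8
tool_pos: [0.4432, -0.1497, 0.2342]
orientation: [0.645, 3.072, 0.001]
force: [1.2, -0.8, 2.6]
opening: 0.001
gripper_force: 1.5
```

>>> drive_tool(moves=[0,0,0,1,0,0,0,0,0,0,0,0,0,0])

```text
t: 43.0
tool_pos: [0.4431, -0.1497, 0.2331]
orientation: [0.645, 3.072, 0.001]
force: [2.4, -1.2, 3.8]
opening: 0.0007
gripper_force: 1.7
```

>>> drive_tool(moves=[0,0,0,1,0,0,0,0,0,0,0,0,0,0])

```text
t: 43.2
tool_pos: [0.4431, -0.1497, 0.2323]
orientation: [0.645, 3.072, 0.001]
force: [1.0, -0.2, 5.9]
opening: 0.0007
gripper_force: 3.1
```

>>> drive_tool(moves=[0,0,0,1,0,0,0,0,0,0,0,0,0,0])

```text
t: 43.4
tool_pos: [0.4432, -0.1497, 0.2321]
orientation: [0.645, 3.072, 0.001]
force: [-2.0, 1.1, 15.2]
opening: 0.0004
gripper_force: 7.6
```

>>> drive_tool(moves=[0,0,0,1,0,0,0,0,0,0,0,0,0,0])

```text
t: 43.6
tool_pos: [0.4433, -0.1498, 0.232]
orientation: [0.645, 3.072, 0.001]
force: [-7.0, 3.1, 24.2]
opening: 0.0005
gripper_force: 12.1
```

>>> drive_tool(moves=[0,0,0,-4,0,0,0,0,0,0,-14,0,0,0,0,0,0,-22,0,0,0,0,0,0,0,0,0,0,0,0,0,0,0,0,0])

```text
t: 44.1
tool_pos: [0.4426, -0.1495, 0.2698]
orientation: [0.646, 3.073, 0.002]
force: [-0.2, -0.0, -0.6]
opening: 0.0005
gripper_force: 0.0
```

```bash
python3 - <<'E'
from h import *
fk();to((.403,-.2435,.10),66.3);to((.384,-.288,.10),66.3)
E
```

```text
t 44.1 grasp [ 0.4428 -0.1494  0.1025] z [ 0.001  0.001 -1.   ] yhead 66.3 open 0.0005 gf 0.0 F [-0.2 -0.  -0.6] q [-0.44 -0.12  2.    0.    1.27 -1.59]
turn [ 0.08  0.05 -0.02] | shift in old axes [  -1.6 -102.     2.3] in new axes [  -1.6 -102.     2.5] | other turn [ 1.0e-01 -1.0e-01  1.8e+02] q6 -1.59 t 44.1
turn [ 0.08  0.05 -0.02] | shift in old axes [  -2.1 -150.3    2.3] in new axes [  -2.  -150.3    2.5] | other turn [ 1.0e-01 -1.0e-01  1.8e+02] q6 -1.59 t 44.1
```

>>> drive_tool(moves=[0,-1,-30,0,0,0,0,0,0,-44,0,0,0,0,0,0,-30,0,0,0,0,0,0,0,0,0,0,0,0,0,0,18,0,0,0,0,0,0,10,0,0,0,0,0,0,4,0,0,0,0,0,0,0,0,0,0])

```text
t: 44.9
tool_pos: [0.4015, -0.2443, 0.2365]
orientation: [-0.644, -3.073, -0.004]
force: [-1.4, 1.9, 1.8]
opening: 0.0006
gripper_force: 0.9
```

```bash
python3 - <<'E'
from h import *
fk()
E
```

```text
t 44.9 grasp [ 0.4014 -0.2439  0.0692] z [-0.001  0.003 -1.   ] yhead 66.3 open 0.0006 gf 0.9 F [-1.4  1.9  1.8] q [-0.66 -0.07  2.01  0.    1.2  -1.81]
```

>>> drive_tool(moves=[0,0,0,2,0,0,0,0,0,0,2,0,0,0,0,0,0,0,0,0,0])

```text
t: 45.2
tool_pos: [0.4021, -0.2451, 0.2339]
orientation: [0.645, 3.073, 0.002]
force: [0.3, 1.4, 3.6]
opening: 0.0004
gripper_force: 1.5
```

>>> drive_tool(moves=[0,0,0,1,0,0,0,0,0,0,0,0,0,0])

```text
t: 45.4
tool_pos: [0.4021, -0.2452, 0.233]
orientation: [0.645, 3.072, 0.002]
force: [0.4, 2.4, 3.8]
opening: 0.0006
gripper_force: 1.8
```

>>> drive_tool(moves=[0,0,0,1,0,0,0,0,0,0,0,0,0,0])

```text
t: 45.6
tool_pos: [0.4022, -0.2453, 0.2323]
orientation: [0.645, 3.072, 0.002]
force: [-0.4, 2.8, 7.1]
opening: 0.0007
gripper_force: 3.7
```

>>> drive_tool(moves=[0,0,0,1,0,0,0,0,0,0,0,0,0,0])

```text
t: 45.8
tool_pos: [0.4023, -0.2453, 0.2321]
orientation: [0.645, 3.072, 0.002]
force: [-4.1, 6.0, 16.2]
opening: 0.0007
gripper_force: 8.2
```

>>> drive_tool(moves=[0,0,0,1,0,0,0,0,0,0,0,0,0,0])

```text
t: 46.0
tool_pos: [0.4024, -0.2454, 0.2319]
orientation: [0.645, 3.073, 0.002]
force: [-7.7, 8.8, 25.3]
opening: 0.0004
gripper_force: 12.6
```

>>> drive_tool(moves=[0,0,0,-4,0,0,0,0,0,0,-14,0,0,0,0,0,0,-20,0,0,0,0,0,0,0,0,0,0,0,0,0,0,0,0,0,0,0,-20,0,0,0,0,0,0,-29,0,0,0,0,0,0,0,0,0,0,0])

```text
t: 46.8
tool_pos: [0.3808, -0.2917, 0.2666]
orientation: [-0.648, -3.074, -0.001]
force: [-0.1, 1.0, 0.4]
opening: 0.0002
gripper_force: 0.0
```

```bash
python3 - <<'E'
from h import *
fk();to((.3835,-.2895,.069),66.3)
E
```

```text
t 46.8 grasp [ 0.3808 -0.2916  0.0993] z [-0.     0.001 -1.   ] yhead 66.2 open 0.0002 gf 0.0 F [-0.1  1.   0.4] q [-0.76 -0.08  1.97  0.    1.26 -1.92]
turn [ 0.03 -0.02 -0.13] | shift in old axes [-1.5  3.1 30.3] in new axes [-1.5  3.1 30.3] | other turn [-0.000e+00 -1.000e-01  1.799e+02] q6 -1.92 t 46.8
```

>>> drive_tool(moves=[0,-1,2,18,0,0,0,0,0,0,10,0,0,0,0,0,0,3,0,0,0,0,0,0,2,0,0,0,0,0,0,1,0,0,0,0,0,0,0,0,0,0])

```text
t: 47.4
tool_pos: [0.3839, -0.2885, 0.2338]
orientation: [0.645, 3.073, 0.002]
force: [-0.1, 2.2, 3.4]
opening: 0.0006
gripper_force: 1.6
```

>>> drive_tool(moves=[0,0,0,1,0,0,0,0,0,0,0,0,0,0])

```text
t: 47.6
tool_pos: [0.3841, -0.2887, 0.233]
orientation: [0.645, 3.073, 0.001]
force: [0.4, 2.7, 3.7]
opening: 0.0006
gripper_force: 1.8
```

>>> drive_tool(moves=[0,0,0,1,0,0,0,0,0,0,0,0,0,0])

```text
t: 47.8
tool_pos: [0.3841, -0.2887, 0.2323]
orientation: [0.645, 3.073, 0.001]
force: [-1.6, 2.4, 7.2]
opening: 0.0005
gripper_force: 4.0
```

Bottoms out at the same height as the other keys; two more mm, then retreat upward and towards the robot.

>>> drive_tool(moves=[0,0,0,1,0,0,0,0,0,0,0,0,0,0,0,0,0,1,0,0,0,0,0,0,0,0,0,0])

```text
t: 48.2
tool_pos: [0.3843, -0.2888, 0.2319]
orientation: [0.645, 3.073, 0.001]
force: [-8.3, 9.7, 24.3]
opening: 0.0008
gripper_force: 12.7
```

>>> drive_tool(moves=[0,0,0,-4,0,0,0,0,0,0,-14,0,0,0,0,0,0,-30,0,0,0,0,0,0,-50,0,0,0,0,0,0,-50,0,0,0,0,0,0,-50,0,0,0,0,0,0,-30,0,0,0,0,0,0,0,0,0,0])

```text
t: 49.0
tool_pos: [0.384, -0.2894, 0.4644]
orientation: [0.644, 3.064, -0.007]
force: [0.2, -0.1, -0.4]
opening: 0.0008
gripper_force: 0.0
```

>>> drive_tool(moves=[0,0,35,0,0,0,0,0,0,45,0,0,0,0,0,0,45,0,0,0,0,0,0,45,0,0,0,0,0,0,45,0,0,0,0,0,0,45,0,0,0,0,0,0,30,0,0,0,0,0,0,0,0,0,0,0])

```text
t: 49.8
tool_pos: [0.5008, -0.0203, 0.4569]
orientation: [-0.639, -3.076, -0.003]
force: [-0.1, -1.0, 0.0]
opening: 0.0005
gripper_force: 0.0
```

```bash
python3 - <<'E'
from h import *
fk();c=save('scene','s3');t=save('top','t6')
print('tray');clogs(t,(265,145,355,262),.03)
a=c['color'][:300,100:500,::-1];cv2.imwrite('pics/m2.png',np.vstack([a,cv2.resize(t['color'][100:330,110:530,::-1],(400,219))]))
W=cloud(t);D=(t['color'].max(-1)<75)&(W[...,2]>.17)&(W[...,2]<.2)
n,l,st,ce=cv2.connectedComponentsWithStats(D.astype(np.uint8))
for i in range(1,n):
    if st[i,4]>50: P=W[l==i];print('cap',((P.min(0)+P.max(0))/2).round(3),np.median(P[:,2]).round(3))
for p in((388,267),(410,277),(431,284),(452,293)): print(px(t,*p,1).round(3))
E
```

```text
t 49.8 grasp [ 0.5008 -0.0199  0.2896] z [ 0.     0.002 -1.   ] yhead 66.5 open 0.0005 gf 0.0 F [-0.1 -1.   0. ] q [-0.14 -0.16  1.68  0.    1.62 -1.3 ]
tray
clog c [ 0.672 -0.002] head -4.7 ext -0.062 0.037 wid -0.022 0.02 ztop 0.069 [312 154  19  42 336]
  heel-end centre [ 0.6535 -0.0025] heel tip [0.611 0.003] toe [ 0.709 -0.005]
clog c [0.624 0.072] head -14.7 ext -0.061 0.048 wid -0.012 0.014 ztop 0.069 [283 171  15  47 351]
  heel-end centre [0.6075 0.071 ] heel tip [0.565 0.087] toe [0.67  0.059]
cap [ 0.577 -0.3    0.181] 0.185
cap [ 0.575 -0.199  0.182] 0.185
cap [ 0.505 -0.368  0.18 ] 0.185
[ 0.448 -0.061  0.688]
[ 0.422 -0.198  0.052]
[ 0.405 -0.244  0.054]
[ 0.384 -0.291  0.052]
```

View pics/m2.png

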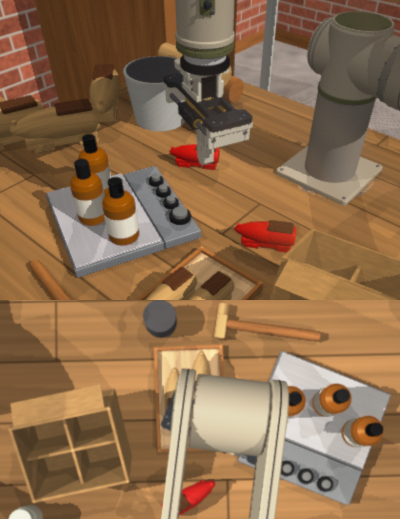

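The picture shows three bottles upright on the plate with caps at z = .185, the keys up, both clogs in the tray, the carton empty and the bystanders untouched. I'm handing in.

```bash
python3 -c "
from plant import robot
print(robot.close_job())"
```

```text
the job is handed in; nothing more can be done
None
```

The job is done and handed in: both clogs lie in the tray, all three bottles in the carton (the fourth cell was empty) stand upright on the plate, and the large, middle and farthest keys were each pressed fully down and let up, in that order.

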